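# Switch off the bench supply and pack the joiner's hand tools into their case

### The arm

A 6-joint arm with a two-finger parallel gripper is mounted at the origin on the work surface. World frame = base frame: x ahead of the robot, y to its left, z up, the work surface at z = 0. Lengths are in m, angles in rad, forces in N, time in s.
With the tool pointing down it reaches from about 0.375 to 0.975 m from the base axis. Payload 3.8 kg.
Tool frame: the origin (TCP) lies midway between the tips of the shut fingers; the grasp point (between the pads) lies 19 mm behind it; z points along the fingers, y is the direction in which the jaws open and shut (so a half turn about z gives the same grasp; the last joint's range is limited). The gripper opens to 85 mm and grips with 20 to 120 N. Pads are 22 mm wide; open, the fingers measure 114 mm over their backs; the gripper's body (76 mm by 85 mm) begins 54 mm behind the grasp point. The pads swing forward as they close: fully open they stand 13 mm farther back than shut.
Start: joints at [-1.235, 0.264, 1.604, -0, 1.274, -0.037], TCP at [0.246, -0.629, 0.2] pointing down, gripper open.
Joint ranges: [-2.63, 2.63], [-0.94, 2.18], [0.31, 2.57], [-1.31, 4.45], [0, 2.66], [-2.55, 2.55]. Speed limits (rad/s): [2.57, 2.57, 3.14, 3.14, 3.14, 3.14].

### API

Orientations are given as a rotation vector (axis times angle).
In Python, from workcell import bot gives the robot as it stands.
- The arm moves only by the tool drive_tool, never from a script. Its argument "deltas" is a list of rows, each an object with "hand": the opening, from 0 (shut) to 1 (fully open); "offset": the shift along the world's x, y, z in cm, a list of three; "angular": the turn, a rotation vector about the world's x, y, z in degrees, a list of three. A call has 1 to 8 rows; each row is the pose to reach, as a shift and turn from the pose commanded when the call began; what a row does not reach only later rows make up. A row lasts 1/8 s, in which the tool goes at most 62.5 mm and 10.7 degrees, less where a joint would pass 70% of its speed; a pose out of reach is approached as far as the arm can. A call with a gripper value outside its range is refused whole. The fingers move at their own pace and stop on an object; "force" is the grip in N (left out, the last holds). Time passes only in rows, so rows that repeat a pose let the fingers close. It gives the time, the measured TCP pose, the force and the opening at its end, in the units of the state.
- bot.read_state(): the state, without advancing time (a new reading comes with each control period).
- bot.read_camera(name): name is "scene" or "top"; returns a dict with "frame" (400x640x3 uint8, blue, green, red), "mtx" (3x3 intrinsics, pixels), "k1" (the pictures are not rectified: a ray, as slopes to the right and down, at radius r is drawn at 1 + k1 r^2 times it, then the intrinsics apply), "R" (3x3) and "t" (3): a world point X has camera coordinates R X + t. Camera axes: x right, y down, z forward; pixel columns grow to the right and rows downward; lengths in m; the calibration is good to about 2 mm. A picture is of the moment at which its call begins. There is no depth.
- bot.finish_job(): hands the job in, once; it reports no verdict.
The state is a dict: "time": time; "q": joint angles; "joint_vel": joint speeds; "joint_torque": joint torques, N m; "tool_pos": TCP position; "tcp_rot": TCP orientation; "wrist_force": force on the tool from outside, world axes, zero at the start; "torque": the same for the moment, N m; "width": opening from 0.0 (shut) to 1.0 (fully open).
Only numpy, scipy, OpenCV 4.12 (cv2) and the standard library are available. Lean on these libraries where they do the work, as an engineer would, in place of code of your own. Each camera call takes 0.05 s, during which the arm holds its last target. There are 200 camera calls.

### The job

Pack up the bench. First make it safe: press the red selector on the orange power box down, turn it clockwise from the green dot to the white dot and let it spring back up. Then lay every hand tool that is on the cardboard mat flat and fully home in its own compartment of the open case, handle towards the robot, and leave the tape, the folding rule and the drill where they are.

Things in the scene. Friction and masses are not known exactly. Their poses are not given: they have to be found in the camera images.
- selector (a joint): the red selector on top of the orange power box: rad, 0 = pointing at the green dot (on), grows clockwise seen from above, 1.05 = pointing at the white dot (off, end stop). With the selector up, pins inside allow only about 0.12 rad of play at either end; it must be held at least 9 mm down while it is turned, and rises again by itself only at the two marks
- selector_press (a joint): how far the selector is pushed down: m, 0 = up, 0.012 = bottom. Sprung: about 4 N to start it, 9 N at 11 mm
- selector_grip (a point): the selector's red grip bar, 46 long, 14 wide, 26 high; the point is on the turning axis 13 below the bar's top and 13 above the round skirt (diameter 48) it stands on; it moves and turns with the selector. x runs along the bar to its pointer end (white line), z up. The bar's top is 151 above the table. The power box is 90 x 90 x 90, fixed to the bench
- case: open black tool case, fixed, 206 (x) by 370 (y), rim 30 high; origin at the centre of its underside, x towards the blade end. Yellow floor 4 up; foam blocks, tops 18 up, leave 6 compartments 56 apart, from +y (left) to -y for chisel, screwdriver, filling knife, bradawl, rasp, brush. No blocks from x = -66 to -8: an open trough for fingers across all six. The empty lid lies open on the +y side
- chisel_grip (a point): bevel chisel, red flat-sided handle, flat steel blade; point at the centre of the handle, half-way up. Handle 92 long, 26 wide, 22 high; blade 78 long, 18 wide, 4 thick, level with the handle's middle. x runs from the handle to the blade's tip, z up as it lies. The balance point is within 20 of this point, towards the blade. May be absent
- slot_chisel (a point): where chisel_grip is when the tool lies home in its compartment: 15 above the case's underside; axes as the case's, tool's x along +x. Handle well 4 clear each side and 5 or 6 endwise; blade channel 24 wide on the +x side
- driver_grip (a point): screwdriver, round blue handle, thin round steel shank; point at the centre of the handle, half-way up. Handle 88 long, 26 wide, 26 high; blade 80 long, 6 wide, 6 thick, level with the handle's middle. x runs from the handle to the blade's tip, z up as it lies. The balance point is within 20 of this point, towards the blade. May be absent
- slot_driver (a point): where driver_grip is when the tool lies home in its compartment: 17 above the case's underside; axes as the case's, tool's x along +x. Handle well 4 clear each side and 5 or 6 endwise; blade channel 14 wide on the +x side
- knife_grip (a point): filling knife (spatula), black flat-sided handle, broad thin steel blade; point at the centre of the handle, half-way up. Handle 82 long, 22 wide, 16 high; blade 76 long, 40 wide, 4 thick, level with the handle's middle. x runs from the handle to the blade's tip, z up as it lies. The balance point is within 20 of this point, towards the blade. May be absent
- slot_knife (a point): where knife_grip is when the tool lies home in its compartment: 12 above the case's underside; axes as the case's, tool's x along +x. Handle well 4 clear each side and 5 or 6 endwise; blade channel 46 wide on the +x side
- awl_grip (a point): bradawl, round dark-wood handle, short thin spike; point at the centre of the handle, half-way up. Handle 80 long, 28 wide, 28 high; blade 50 long, 5 wide, 5 thick, level with the handle's middle. x runs from the handle to the blade's tip, z up as it lies. The balance point is within 20 of this point, towards the blade. May be absent
- slot_awl (a point): where awl_grip is when the tool lies home in its compartment: 18 above the case's underside; axes as the case's, tool's x along +x. Handle well 4 clear each side and 5 or 6 endwise; blade channel 14 wide on the +x side
- rasp_grip (a point): rasp, round orange handle, narrow dark steel blade; point at the centre of the handle, half-way up. Handle 86 long, 24 wide, 24 high; blade 84 long, 14 wide, 5 thick, level with the handle's middle. x runs from the handle to the blade's tip, z up as it lies. The balance point is within 20 of this point, towards the blade. May be absent
- slot_rasp (a point): where rasp_grip is when the tool lies home in its compartment: 16 above the case's underside; axes as the case's, tool's x along +x. Handle well 4 clear each side and 5 or 6 endwise; blade channel 20 wide on the +x side
- brush_grip (a point): flat dusting brush, green flat-sided handle, brass band and stiff white bristle block (the blade in these figures); point at the centre of the handle, half-way up. Handle 88 long, 24 wide, 18 high; blade 62 long, 36 wide, 14 thick, level with the handle's middle. x runs from the handle to the blade's tip, z up as it lies. The balance point is within 20 of this point, towards the blade. May be absent
- slot_brush (a point): where brush_grip is when the tool lies home in its compartment: 13 above the case's underside; axes as the case's, tool's x along +x. Handle well 4 clear each side and 5 or 6 endwise; blade channel 42 wide on the +x side
- tape: roll of blue masking tape lying flat, outer diameter 90, 25 high; origin at the centre of its underside. Not part of the work: leave it alone
- rule: folded wooden rule, 235 x 35 x 16; origin at the centre of its underside. Not part of the work: leave it alone
- drill: cordless drill lying on its side, about 250 x 200, 62 high; origin under its barrel. Not part of the work: leave it alone
- mat: brown cardboard mat on the bench, 300 (x) by 400 (y), 3 thick, fixed; the tools start lying on it. Origin at the centre of its underside
Mind the look-alikes: they are no part of the job. Several things look just like the part that bears driver_grip: the one meant starts nearest to the robot's base.

How it is judged:
On the way, in this order (a step that is already met when the one before it is completed fails the run):
1. the selector is pressed down while it still points at the green dot (value of joint selector_press above 0.006 m and value of joint selector below 0.2 rad), for 0.05 s.
2. the selector is off (at the white dot) and has sprung back up, and no tool is in the case yet (value of joint selector above 0.9 rad and value of joint selector_press below 0.002 m and horizontal distance between each of chisel_grip, driver_grip, knife_grip, awl_grip, rasp_grip, brush_grip and case above 0.17 m), for 0.2 s.
At the end, for the whole second after the job is handed in: the selector is at the white dot (past 0.9 rad) and up (within 2 mm); every tool present lies in its own compartment: handle centre within 11 mm along, 8 mm across and 5 mm in height (4 mm below) of its place, and the tool's length within 0.12 rad of the compartment's, so flat too (value of joint selector above 0.9 rad and value of joint selector_press below 0.002 m and x of chisel_grip in the frame of slot_chisel between -0.011 and 0.011 m and y of chisel_grip in the frame of slot_chisel between -0.008 and 0.008 m and z of chisel_grip in the frame of slot_chisel between -0.004 and 0.005 m and angle between the x axis of chisel_grip and the x axis of slot_chisel, either way round below 0.12 rad and x of driver_grip in the frame of slot_driver between -0.011 and 0.011 m and y of driver_grip in the frame of slot_driver between -0.008 and 0.008 m and z of driver_grip in the frame of slot_driver between -0.004 and 0.005 m and angle between the x axis of driver_grip and the x axis of slot_driver, either way round below 0.12 rad and x of knife_grip in the frame of slot_knife between -0.011 and 0.011 m and y of knife_grip in the frame of slot_knife between -0.008 and 0.008 m and z of knife_grip in the frame of slot_knife between -0.004 and 0.005 m and angle between the x axis of knife_grip and the x axis of slot_knife, either way round below 0.12 rad and x of awl_grip in the frame of slot_awl between -0.011 and 0.011 m and y of awl_grip in the frame of slot_awl between -0.008 and 0.008 m and z of awl_grip in the frame of slot_awl between -0.004 and 0.005 m and angle between the x axis of awl_grip and the x axis of slot_awl, either way round below 0.12 rad and x of rasp_grip in the frame of slot_rasp between -0.011 and 0.011 m and y of rasp_grip in the frame of slot_rasp between -0.008 and 0.008 m and z of rasp_grip in the frame of slot_rasp between -0.004 and 0.005 m and angle between the x axis of rasp_grip and the x axis of slot_rasp, either way round below 0.12 rad and x of brush_grip in the frame of slot_brush between -0.011 and 0.011 m and y of brush_grip in the frame of slot_brush between -0.008 and 0.008 m and z of brush_grip in the frame of slot_brush between -0.004 and 0.005 m and angle between the x axis of brush_grip and the x axis of slot_brush, either way round below 0.12 rad); the robot touches nothing.
It fails at once if the tape roll is shifted by more than 20 mm (distance of tape from where it was at the start of the episode above 0.02 m).
It fails at once if the folding rule is shifted by more than 20 mm (distance of rule from where it was at the start of the episode above 0.02 m).
It fails at once if the drill is shifted by more than 20 mm (distance of drill from where it was at the start of the episode above 0.02 m).
Of chisel, driver, knife, awl, rasp, brush only 4 to 6 are there at a start; the rules pass over those that are not, and their reading is None.
At some moment in a run one of chisel, driver, knife, awl, rasp, brush may be knocked a few centimetres aside while the robot is not near it.
Once in a run the grip may slacken for a moment while it holds something.
It also fails if it takes over 210 s, if anything falls off the work surface, if the arm or the gripper's body presses on something with over 40 N, if the wrist force passes 120 N, or if a joint passes its speed limit or range.

## Working session

There is one attempt and no reset: what is moved stays moved. The work goes in short steps, Python scripts to look and compute and a tool call to move; the robot and the scene stay as the last step left them, time stands still between calls to the robot, and variables do not carry over. Pictures are saved under pics/ and viewed, about 12 in all and at most 16, crops included, and the job is handed in when it is done.

Besides the shell and the picture viewer there is one more tool, called after ">>>" in YAML: its name, and indented under it one key for each argument. drive_tool: Moves the arm, as the interface text tells. Its arguments: {"type":"object","properties":{"deltas":{"type":"array"},"force":{"type":"number"}},"required":["deltas"]}

```bash
mkdir -p pics && cat > h.py <<'E'
import numpy as np, cv2
from workcell import bot
def cam(n):
    c=bot.read_camera(n); c['n']=n; return c
def ray(c,uv):
    k=c['mtx']; d=np.array([(uv[0]-k[0,2])/k[0,0],(uv[1]-k[1,2])/k[1,1]]); s=d.copy()
    for _ in range(30): s=d/(1+c['k1']*(s@s))
    R=np.array(c['R']); return -R.T@np.array(c['t']), R.T@np.array([s[0],s[1],1])
def onz(c,uv,z):
    o,d=ray(c,uv); return o+d*(z-o[2])/d[2]
def pix(c,X):
    p=np.array(c['R'])@np.array(X)+np.array(c['t']); s=p[:2]/p[2]; s=s*(1+c['k1']*(s@s)); k=c['mtx']
    return np.array([k[0,0]*s[0]+k[0,2],k[1,1]*s[1]+k[1,2]])
E
python3 - <<'E'
from h import *
for n in("top","scene"):
    c=cam(n); cv2.imwrite(f"pics/{n}0.png",c['frame']); np.save(f"pics/{n}0.npy",c,allow_pickle=True)
    o=-np.array(c['R']).T@np.array(c['t']); print(n,o,c['mtx'],c['k1'],np.array(c['R']).round(3).tolist())
s=bot.read_state(); print(s)
E
```

```text
top [ 0.30310473 -0.01918784  1.27173211] [[425.24531495   0.         320.03856873]
 [  0.         425.24531495 189.76606594]
 [  0.           0.           1.        ]] 0.036233092513095894 [[-0.004, -1.0, 0.018], [-0.987, 0.001, -0.164], [0.164, -0.018, -0.986]]
scene [ 1.11476072 -0.32900158  1.19180499] [[447.76105029   0.         321.8143198 ]
 [  0.         447.76105029 191.94887296]
 [  0.           0.           1.        ]] -0.12591614807707233 [[0.49, 0.872, -0.014], [0.739, -0.424, -0.524], [-0.463, 0.246, -0.852]]
{'time': 0.1, 'q': array([-1.23492616e+00,  2.64703795e-01,  1.60526301e+00, -1.76497492e-05,
        1.27369447e+00, -3.68962363e-02]), 'joint_vel': array([-2.29129154e-03, -1.12698918e-03, -4.29689797e-03, -7.36871101e-04,
       -1.47468414e-05, -8.09330551e-05]), 'joint_torque': array([ 4.10260873e-04, -5.16709328e+01, -3.68589878e+01, -2.42164663e-05,
        6.29487084e-03,  2.31632424e-05]), 'tool_pos': array([ 0.24558264, -0.62795077,  0.19895527]), 'tcp_rot': array([-3.08517381e+00, -5.81785235e-01,  5.09808366e-04]), 'wrist_force': array([-0.28069513, -0.09618134,  0.10954843]), 'torque': array([ 0.01542904, -0.00279888,  0.00604829]), 'width': 0.9981640186152991}
```

View pics/top0.png

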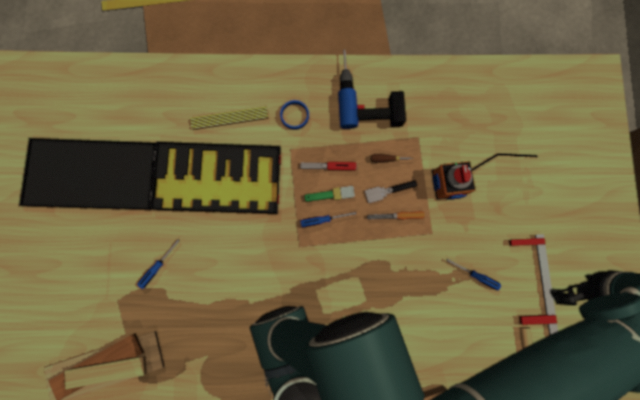

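View pics/scene0.png

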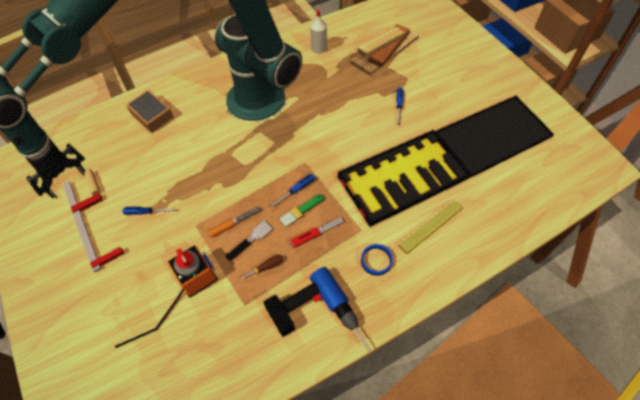

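```bash
python3 - <<'E'
from h import *
T=np.load("pics/top0.npy",allow_pickle=True).item();S=np.load("pics/scene0.npy",allow_pickle=True).item()
for nm,uv in dict(matdriver=(312,221),left=(151,272),right=(486,282),selector=(460,175),tape=(294,115),drill=(347,105)).items(): 
    p=onz(T,uv,.015); print(nm,p.round(3),np.hypot(*p[:2]).round(3))
cs=cv2.resize(T['frame'][138:218,148:288],None,fx=5,fy=5,interpolation=cv2.INTER_CUBIC)
cv2.imwrite("pics/case.png",cs)
m=cv2.resize(T['frame'][130:250,285:485],None,fx=4,fy=4,interpolation=cv2.INTER_CUBIC)
cv2.imwrite("pics/mat.png",m)
E
```

```text
matdriver [ 0.418 -0.018  0.015] 0.418
left [0.273 0.443 0.015] 0.52
right [ 0.241 -0.522  0.015] 0.575
selector [ 0.557 -0.465  0.015] 0.726
tape [0.745 0.037 0.015] 0.746
drill [ 0.778 -0.127  0.015] 0.788
```

View pics/case.png

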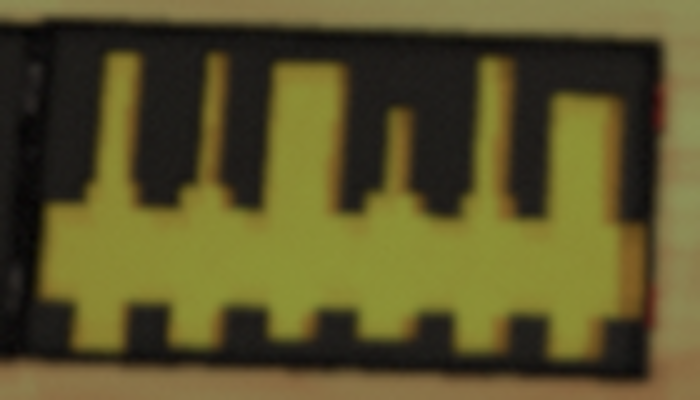

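View pics/mat.png

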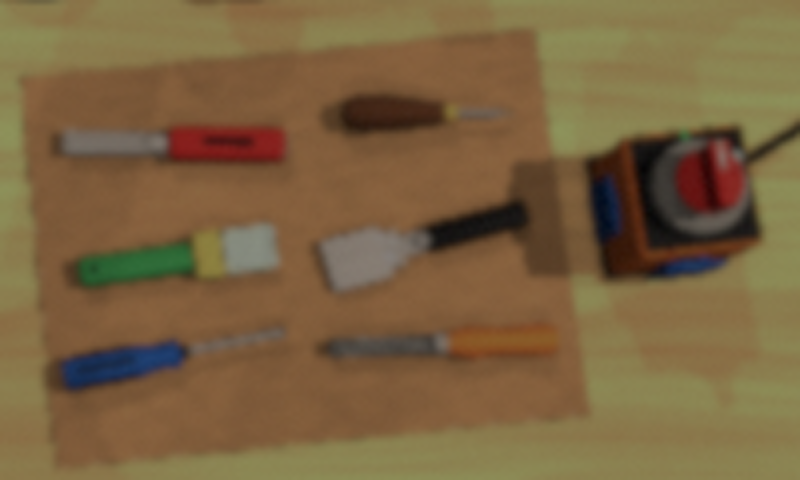

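```bash
cat > seg.py <<'E'
from h import *
HS=dict(chisel=((170,110,60),(8,255,255),.022),driver=((105,110,40),(125,255,255),.026),knife=((0,0,0),(180,255,48),.016),
 awl=((168,40,0),(13,255,80),.028),rasp=((8,170,110),(16,255,255),.024),brush=((50,100,30),(85,255,255),.018))
L=dict(chisel=.092,driver=.088,knife=.082,awl=.080,rasp=.086,brush=.088)
def tool(c,n,ctr,r=26,z=None):
    lo,hi,h=HS[n]; z=.003+h/2 if z is None else z; u,v=np.round(ctr).astype(int); F=4
    im=cv2.resize(c['frame'][v-r:v+r,u-r:u+r],None,fx=F,fy=F,interpolation=cv2.INTER_CUBIC)
    hsv=cv2.cvtColor(im,cv2.COLOR_BGR2HSV)
    if lo[0]>hi[0]: m=cv2.inRange(hsv,lo,(180,)+hi[1:])|cv2.inRange(hsv,(0,)+lo[1:],hi)
    else: m=cv2.inRange(hsv,lo,hi)
    m=cv2.morphologyEx(m,cv2.MORPH_CLOSE,np.ones((7,7)))
    cs,_=cv2.findContours(m,cv2.RETR_EXTERNAL,cv2.CHAIN_APPROX_NONE)
    if not cs: return None
    k=max(cs,key=cv2.contourArea)
    P=np.array([onz(c,((p[0]+.5)/F-.5+u-r,(p[1]+.5)/F-.5+v-r),z)[:2] for p in k[:,0]])
    (cx,cy),(w,hh),a=cv2.minAreaRect((P*1000).astype(np.float32))
    if w<hh: w,hh,a=hh,w,a+90
    return np.array([cx,cy]).round(1),round(w,1),round(hh,1),round((a+90)%180-90,1),m,im
E
python3 - <<'E'
from seg import *
T=np.load("pics/top0.npy",allow_pickle=True).item();S=np.load("pics/scene0.npy",allow_pickle=True).item()
C=dict(chisel=(342,166),driver=(315,221),knife=(404,187),awl=(383,158),rasp=(410,215),brush=(319,197))
rows=[]
for n,uv in C.items():
    a=tool(T,n,uv); X=onz(T,uv,.015); b=tool(S,n,pix(S,X))
    print(n,'T',a[:4] if a else a,'S',b[:4] if b else b)
E
python3 - <<'E'
from h import *
T=np.load("pics/top0.npy",allow_pickle=True).item();S=np.load("pics/scene0.npy",allow_pickle=True).item()
a=cv2.resize(T['frame'][155:203,428:484],None,fx=7,fy=7,interpolation=cv2.INTER_CUBIC)
b=cv2.resize(S['frame'][244:300,164:220],None,fx=7,fy=7,interpolation=cv2.INTER_CUBIC)
a=cv2.copyMakeBorder(a,0,b.shape[0]-a.shape[0],0,0,cv2.BORDER_CONSTANT)
cv2.imwrite("pics/sel.png",cv2.convertScaleAbs(np.hstack([a,b]),alpha=1.5))
# case edges, top view
F=5;u0,v0=148,138
im=cv2.resize(T['frame'][v0:218,u0:288],None,fx=F,fy=F,interpolation=cv2.INTER_CUBIC)
g=im[:,:,2].astype(int)  # red channel
m=(g>85)
def P(u,v,z): return (onz(T,((u+.5)/F-.5+u0,(v+.5)/F-.5+v0),z)*1000).round(1)[:2]
print('red levels',g[260,100],g[20,300],g[100,70])
# trough edges: columns over block gaps
for col in (65,155,250,350,435,535): 
    r=np.where(m[225:280,col])[0]
    seg=m[:,col]; v=255
    while seg[v]: v-=1
    w=255
    while seg[w]: w+=1
    print('trough',col,v,w,P(col,v,.004),P(col,w,.018))
for n,cc,row in (('chisel',118,130),('driver',212,130),('knife',305,130),('awl',398,155),('rasp',490,130),('brush',585,150)):
    l=r=cc
    while m[row,l]: l-=1
    while m[row,r]: r+=1
    v=row
    while m[v,cc]: v-=1
    c2={'chisel':100,'driver':194,'knife':291,'awl':384,'rasp':478,'brush':574}[n]
    w=260
    while m[w,c2]: w+=1
    rr=w-18; l2=r2=c2
    while m[rr,l2]: l2-=1
    while m[rr,r2]: r2+=1
    print(n,'chan L/R',P(l,row,.004),P(r,row,.018),'end',P(cc,v,.004),'| butt',P(c2,w,.018),P(c2,w,.03),'well L/R',P(l2,rr,.004),P(r2,rr,.018))
E
```

```text
chisel T (array([ 586.3, -106.6]), 91.0, 28.0, 89.3) S (array([ 584. , -106.8]), 94.3, 30.6, 89.5)
driver T (array([419.8, -28.6]), 87.3, 19.3, -78.8) S (array([417.3, -27.5]), 89.5, 23.5, -77.3)
knife T (array([ 523.1, -296.4]), 75.8, 20.3, -73.8) S (array([ 523.1, -295.1]), 76.7, 20.6, -76.5)
awl T (array([ 608.8, -231.8]), 74.7, 28.1, -87.6) S (array([ 617.3, -232.3]), 72.0, 13.8, -87.6)
rasp T (array([ 435.8, -311.7]), 77.2, 22.5, -88.4) S (array([ 435.1, -313.9]), 88.1, 37.4, -89.2)
brush T (array([493.4, -37.7]), 83.6, 20.8, -81.4) S (array([492.2, -36.4]), 83.0, 22.3, -81.9)
red levels 140 119 29
trough 65 203 301 [549.  435.7] [487.5 427.3]
trough 155 207 304 [546.6 382.3] [485.6 374.9]
trough 250 210 306 [544.8 325.8] [484.4 319.5]
trough 350 213 309 [542.9 266. ] [482.5 260.8]
trough 435 216 312 [541.1 215.1] [480.6 210.8]
trough 535 218 315 [539.9 155. ] [478.8 151.8]
chisel chan L/R [593.9 417.4] [590.7 392. ] end [642.4 409.2] | butt [458.4 405.4] [456.9 401.3] well L/R [470.9 426.5] [469.  391.5]
driver chan L/R [594.  356.6] [590.8 340.6] end [640.1 352.7] | butt [460. 351.] [458.5 347.4] well L/R [472.6 370.9] [470.7 335.2]
knife chan L/R [594.1 317.1] [591.  268.8] end [635.9 296.5] | butt [464.7 294.7] [463.1 291.7] well L/R [477.3 312.2] [475.4 280.5]
awl chan L/R [578.7 245.1] [575.7 229.1] end [606.7 239.3] | butt [464.6 240.3] [463.  237.8] well L/R [477.2 259.6] [475.3 221.2]
rasp chan L/R [594.3 191.8] [591.1 169.8] end [640.  184.5] | butt [456.7 184.9] [455.3 182.9] well L/R [469.3 202.3] [467.4 168.1]
brush chan L/R [581.9 147.4] [578.9 103. ] end [615.6 126.2] | butt [453.1 128.3] [451.6 126.9] well L/R [465.6 145.6] [463.8 112.5]
```

View pics/sel.png

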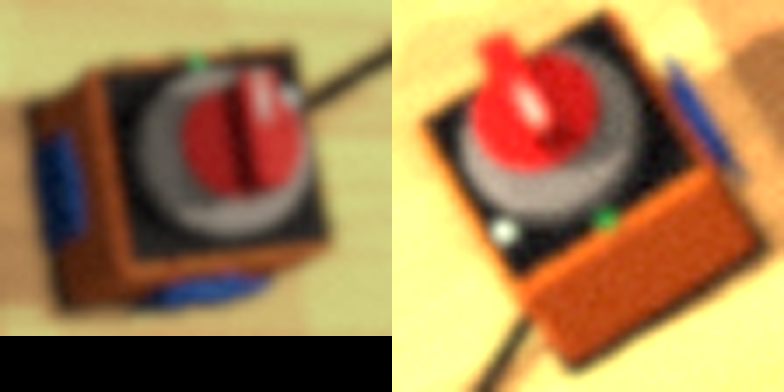

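```bash
python3 - <<'E'
from h import *
T=np.load("pics/top0.npy",allow_pickle=True).item();S=np.load("pics/scene0.npy",allow_pickle=True).item()
t=lambda p:((p[0]+.5)/7-.5+428,(p[1]+.5)/7-.5+155)
s=lambda p:((p[0]-392+.5)/7-.5+164,(p[1]+.5)/7-.5+244)
for nm,c,f,Q in(('T',T,t,dict(c=[(106,73),(296,50),(327,241),(133,264)],d=[(197,62),(290,95)])),('S',S,s,dict(c=[(424,122),(608,10),(706,168),(522,278)],d=[(607,218),(504,232)]))):
    W=np.array([onz(c,f(p),.09)[:2] for p in Q['c']])*1000; D=np.array([onz(c,f(p),.09)[:2] for p in Q['d']])*1000
    m=W.mean(0); print(nm,W.round(0).tolist(),m.round(1),D.round(1).tolist(),np.degrees(np.arctan2(*(D-m).T[::-1])).round(1),np.hypot(*(D-m).T).round(1))
    e=np.roll(W,-1,0)-W; print(np.hypot(*e.T).round(0),np.degrees(np.arctan2(e[:,1],e[:,0])).round(1))
# bar top white pointer line: triangulate ends  T:(262,80)-(258,120)  S:(515,85)-(545,125)
for p in[(252,72),(280,72),(262,88)]: print('T',(onz(T,t(p),.151)*1000).round(0)[:2])
for p in[(478,48),(512,36),(530,105),(552,135)]: print('S',(onz(S,s(p),.151)*1000).round(0)[:2])
for n,p in dict(Tred=None).items():pass
for c,nm in((T,'T'),(S,'S')):
    h=cv2.cvtColor(c['frame'],cv2.COLOR_BGR2HSV); b=(428,155,484,203) if nm=='T' else(164,244,220,300)
    q=h[b[1]:b[3],b[0]:b[2]]; m=((q[...,0]<5)|(q[...,0]>172))&(q[...,1]>150)&(q[...,2]>60)
    y,x=np.nonzero(m); print(nm,'red n',m.sum(),'bbox',x.min()+b[0],x.max()+b[0],y.min()+b[1],y.max()+b[1])
E
```

```text
T [[571.0, -391.0], [580.0, -469.0], [501.0, -477.0], [492.0, -398.0]] [ 536.  -433.7] [[575.2, -428.4], [561.4, -465.4]] [  7.7 -51.3] [39.6 40.7]
[78. 79. 79. 79.] [ -83.  -174.4   96.8    5. ]
S [[500.0, -478.0], [491.0, -397.0], [572.0, -387.0], [579.0, -466.0]] [ 535.7 -431.9] [[572.3, -428.5], [558.3, -465.6]] [  5.2 -56. ] [36.8 40.6]
[82. 81. 79. 79.] [  96.5    6.4  -84.8 -171.6]
T [ 557. -428.]
T [ 557. -439.]
T [ 551. -432.]
S [ 516. -441.]
S [ 518. -428.]
S [ 547. -432.]
S [ 562. -429.]
T red n 175 bbox 454 470 166 182
S red n 240 bbox 175 206 250 267
```

Candidates for the driver: (312,221) on the mat at 0.42 m from the base, (151,272) at 0.52 m, and (486,282) at 0.58 m. The mat one is nearest, so it is the one meant. All six tools are on the mat. The selector axis is at about (0.5365, -0.4335), and the bar points 6.5° at the green dot.

>>> drive_tool:
  deltas:
    - {"hand": 1, "offset": [29.05, 19.55, 0], "angular": [0, 0, -14.8]}
    - {"hand": 1, "offset": [29.05, 19.55, 0], "angular": [0, 0, -14.8]}
    - {"hand": 1, "offset": [29.05, 19.55, 0], "angular": [0, 0, -14.8]}
    - {"hand": 1, "offset": [29.05, 19.55, 0], "angular": [0, 0, -14.8]}
    - {"hand": 1, "offset": [29.05, 19.55, 0], "angular": [0, 0, -14.8]}
    - {"hand": 1, "offset": [29.05, 19.55, 0], "angular": [0, 0, -14.8]}
    - {"hand": 1, "offset": [29.05, 19.55, 0], "angular": [0, 0, -14.8]}
    - {"hand": 1, "offset": [29.05, 19.55, -1], "angular": [0, 0, -14.8]}
  force: 60

```text
time: 1.1
tool_pos: [0.5363, -0.4337, 0.1904]
tcp_rot: [3.135, 0.18, 0.001]
wrist_force: [0.4, -1.2, -0.1]
width: 1.001
```

>>> drive_tool:
  deltas:
    - {"hand": 1, "offset": [0, 0, -3], "angular": [0, 0, 0]}
    - {"hand": 1, "offset": [0, 0, -5.8], "angular": [0, 0, 0]}
    - {"hand": 0, "offset": [0, 0, -5.8], "angular": [0, 0, 0]}
    - {"hand": 0, "offset": [0, 0, -5.8], "angular": [0, 0, 0]}
    - {"hand": 0, "offset": [0, 0, -5.8], "angular": [0, 0, 0]}
    - {"hand": 0, "offset": [0, 0, -5.8], "angular": [0, 0, 0]}
    - {"hand": 0, "offset": [0, 0, -5.8], "angular": [0, 0, 0]}
    - {"hand": 0, "offset": [0, 0, -5.8], "angular": [0, 0, 0]}

```text
time: 2.1
tool_pos: [0.5365, -0.4331, 0.1325]
tcp_rot: [3.136, 0.18, 0.0]
wrist_force: [-1.1, -0.9, -0.8]
width: 0.001
```

```bash
python3 - <<'E'
from h import *
T=cam("top");S=cam("scene")
a=cv2.resize(T['frame'][145:215,420:490],None,fx=5.6,fy=5.6,interpolation=cv2.INTER_CUBIC)
b=cv2.resize(S['frame'][230:300,154:224],None,fx=5.6,fy=5.6,interpolation=cv2.INTER_CUBIC)
cv2.imwrite("pics/sel2.png",cv2.convertScaleAbs(np.hstack([a,b]),alpha=1.5))
s=bot.read_state(); print(s['width'],s['tool_pos'],s['wrist_force'],s['torque'])
E
```

```text
0.0015101470138268267 [ 0.53641624 -0.4330576   0.13226393] [ 0.79997311 -0.84876638  0.7277039 ] [ 0.02785537  0.05361257 -0.06323876]
```

View pics/sel2.png

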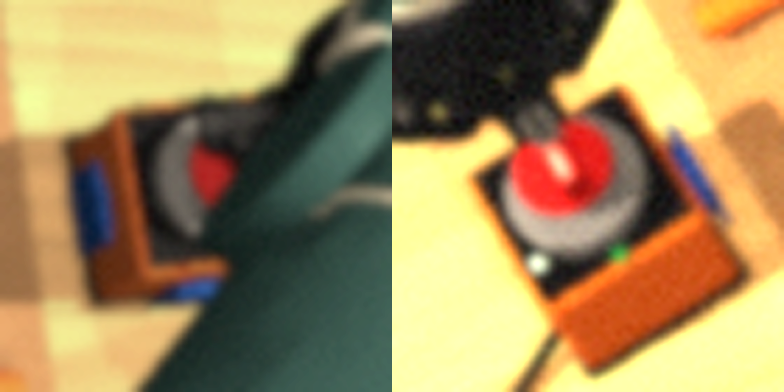

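```bash
python3 - <<'E'
from h import *
S=np.load("pics/scene0.npy",allow_pickle=True).item();T=np.load("pics/top0.npy",allow_pickle=True).item()
ax=np.array([.5365,-.4335]); d=np.array([.9936,.113])
for r in(-.023,0,.023):
    for z in(.125,.151):
        X=[*(ax+r*d),z]; p=pix(S,X);q=pix(T,X); print(r,z,p.round(1),'crop1',((p-[164,244])*7+[392,0]).round(),'crop2',((p-[154,230])*5.6+[392,0]).round(),'T',((q-[428,155])*7).round())
E
```

```text
-0.023 0.125 [180.2 252.8] crop1 [506.  62.] crop2 [539. 128.] T [252. 192.]
-0.023 0.151 [177.4 248.7] crop1 [486.  33.] crop2 [523. 105.] T [276. 180.]
0 0.125 [184.2 259.4] crop1 [533. 108.] crop2 [561. 165.] T [242. 135.]
0 0.151 [181.3 255.4] crop1 [513.  80.] crop2 [545. 142.] T [266. 121.]
0.023 0.125 [188.1 266.1] crop1 [561. 155.] crop2 [583. 202.] T [232.  78.]
0.023 0.151 [185.4 262.2] crop1 [542. 127.] crop2 [568. 180.] T [255.  63.]
```

```bash
python3 - <<'E'
from h import *
S=cam("scene"); s=bot.read_state()
a=cv2.resize(S['frame'][225:280,155:210],None,fx=7,fy=7,interpolation=cv2.INTER_CUBIC)
p=((pix(S,s['tool_pos'])-[155,225]+.5)*7).astype(int); cv2.circle(a,p,2,(255,255,0),-1); print(p)
cv2.imwrite("pics/a.png",a)
E
```

```text
[203 235]
```

>>> drive_tool:
  deltas:
    - {"hand": 1, "offset": [0, 0, 0], "angular": [0, 0, 0]}
    - {"hand": 1, "offset": [0, 0, 0], "angular": [0, 0, 0]}
    - {"hand": 1, "offset": [0, 0, 0], "angular": [0, 0, 0]}
    - {"hand": 1, "offset": [0, 0, 0], "angular": [0, 0, 0]}
    - {"hand": 1, "offset": [0, 0, 0], "angular": [0, 0, 0]}
    - {"hand": 1, "offset": [0, 0, 0], "angular": [0, 0, 0]}

```text
time: 3.0
tool_pos: [0.5363, -0.4331, 0.1322]
tcp_rot: [3.136, 0.18, 0.0]
wrist_force: [0.1, -0.5, -0.1]
width: 1.0
```

```bash
python3 - <<'E'
from h import *
S=cam("scene"); s=bot.read_state(); print(s['width'],s['tool_pos'],s['wrist_force'])
a=cv2.resize(S['frame'][225:280,155:210],None,fx=7,fy=7,interpolation=cv2.INTER_CUBIC)
p=((pix(S,s['tool_pos'])-[155,225]+.5)*7).astype(int); cv2.circle(a,p,2,(255,255,0),-1)
cv2.imwrite("pics/ab.png",cv2.convertScaleAbs(np.hstack([cv2.imread("pics/a.png"),a]),alpha=1.6))
E
```

```text
0.9977377384720312 [ 0.53635077 -0.43314859  0.13217643] [-0.04789581 -0.24104263 -0.43996127]
```

View pics/ab.png

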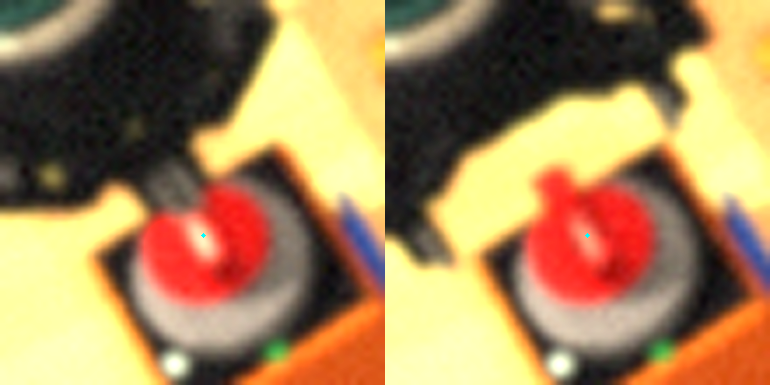

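>>> drive_tool:
  deltas:
    - {"hand": 0, "offset": [0, 0, 1.5], "angular": [0, 0, 0]}
    - {"hand": 0, "offset": [0, 0, 1.5], "angular": [0, 0, 0]}
    - {"hand": 0, "offset": [0, 0, 1.5], "angular": [0, 0, 0]}
    - {"hand": 0, "offset": [0, 0, 1.5], "angular": [0, 0, 0]}
    - {"hand": 0, "offset": [0, 0, 0.5], "angular": [0, 0, 0]}
    - {"hand": 0, "offset": [0, 0, 0], "angular": [0, 0, 0]}
    - {"hand": 0, "offset": [0, 0, 0], "angular": [0, 0, 0]}

```text
time: 3.92
tool_pos: [0.5356, -0.4325, 0.1307]
tcp_rot: [-3.135, -0.18, 0.003]
wrist_force: [-0.6, 0.5, -0.0]
width: 0.008
```

>>> drive_tool:
  deltas:
    - {"hand": 0, "offset": [0, 0, -0.2], "angular": [0, 0, 0]}
    - {"hand": 0, "offset": [0, 0, -0.2], "angular": [0, 0, 0]}
    - {"hand": 0, "offset": [0, 0, -0.4], "angular": [0, 0, 0]}
    - {"hand": 0, "offset": [0, 0, -0.4], "angular": [0, 0, 0]}

```text
time: 4.42
tool_pos: [0.5363, -0.4331, 0.1281]
tcp_rot: [-3.136, -0.18, 0.0]
wrist_force: [-0.1, 0.5, 0.6]
width: -0.005
```

>>> drive_tool:
  deltas:
    - {"hand": 0, "offset": [0, 0, -0.2], "angular": [0, 0, 0]}
    - {"hand": 0, "offset": [0, 0, -0.4], "angular": [0, 0, 0]}
    - {"hand": 0, "offset": [0, 0, -0.4], "angular": [0, 0, 0]}

```text
time: 4.8
tool_pos: [0.5361, -0.433, 0.1238]
tcp_rot: [-3.136, -0.18, 0.001]
wrist_force: [-0.1, -0.1, 0.0]
width: 0.003
```

>>> drive_tool:
  deltas:
    - {"hand": 0, "offset": [0, 0, -0.2], "angular": [0, 0, 0]}
    - {"hand": 0, "offset": [0, 0, -0.4], "angular": [0, 0, 0]}
    - {"hand": 0, "offset": [0, 0, -0.4], "angular": [0, 0, 0]}

```text
time: 5.18
tool_pos: [0.5364, -0.4332, 0.1202]
tcp_rot: [3.136, 0.18, 0.0]
wrist_force: [0.1, -0.0, -0.2]
width: -0.005
```

```bash
python3 - <<'E'
from h import *
S=cam("scene"); s=bot.read_state(); print(s['width'],s['tool_pos'],s['wrist_force'],s['q'])
a=cv2.resize(S['frame'][225:280,155:210],None,fx=10,fy=10,interpolation=cv2.INTER_CUBIC)
p=((pix(S,s['tool_pos'])-[155,225]+.5)*10).astype(int); cv2.circle(a,p,2,(255,255,0),-1)
cv2.imwrite("pics/c.png",cv2.convertScaleAbs(a,alpha=1.6))
E
```

```text
-0.004432602176390728 [ 0.5363429  -0.43313916  0.12017004] [ 0.06222695  0.18702936 -0.21788539] [-7.15488754e-01  3.45917804e-01  1.64943216e+00  3.48416766e-05
  1.14625873e+00  7.40848152e-01]
```

View pics/c.png

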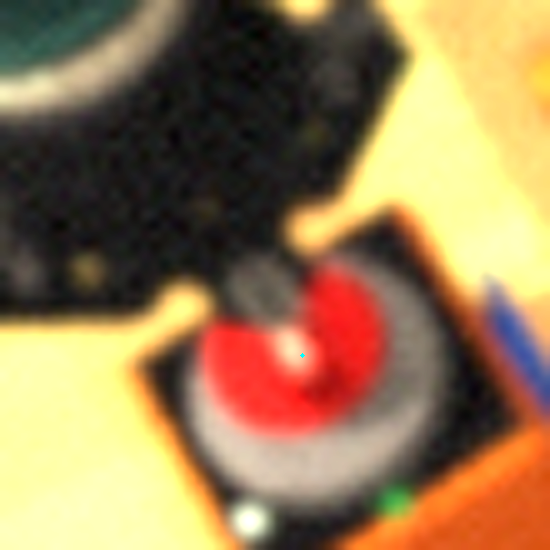

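>>> drive_tool:
  deltas:
    - {"hand": 0, "offset": [0, 0, -0.2], "angular": [0, 0, 0]}
    - {"hand": 0, "offset": [0, 0, -0.3], "angular": [0, 0, 0]}
    - {"hand": 0, "offset": [0, 0, -0.3], "angular": [0, 0, 0]}

```text
time: 5.6
tool_pos: [0.5365, -0.4333, 0.1177]
tcp_rot: [3.136, 0.18, 0.001]
wrist_force: [-0.6, 1.0, 4.1]
width: 0.001
```

Contact with the bar top comes at a TCP reading of 0.1177, not 0.151, and the fingertips in the picture also sit about 26 to 33 mm above the projected TCP. So the real tips are about 32 mm above the reported TCP, and I will work with that offset.

>>> drive_tool:
  deltas:
    - {"hand": 1, "offset": [0, 0, 3], "angular": [0, 0, 0]}
    - {"hand": 1, "offset": [0, 0, 3], "angular": [0, 0, 0]}
    - {"hand": 1, "offset": [0, 0, 3], "angular": [0, 0, 0]}
    - {"hand": 1, "offset": [0, 0, 3], "angular": [0, 0, 0]}
    - {"hand": 1, "offset": [0, 0, 3], "angular": [0, 0, 0]}
    - {"hand": 1, "offset": [0, 0, 1], "angular": [0, 0, 0]}
    - {"hand": 1, "offset": [0, 0, -1], "angular": [0, 0, 0]}
    - {"hand": 1, "offset": [0, 0, -1.8], "angular": [0, 0, 0]}

```text
time: 6.6
tool_pos: [0.5347, -0.4316, 0.0954]
tcp_rot: [-3.133, -0.179, 0.006]
wrist_force: [-0.1, -0.8, -0.6]
width: 0.999
```

>>> drive_tool:
  deltas:
    - {"hand": 0, "offset": [0, 0, 0], "angular": [0, 0, 0]}
    - {"hand": 0, "offset": [0, 0, 0], "angular": [0, 0, 0]}
    - {"hand": 0, "offset": [0, 0, 0], "angular": [0, 0, 0]}
    - {"hand": 0, "offset": [0, 0, 0], "angular": [0, 0, 0]}
    - {"hand": 0, "offset": [0, 0, 0], "angular": [0, 0, 0]}
    - {"hand": 0, "offset": [0, 0, 0], "angular": [0, 0, 0]}

```text
time: 7.35
tool_pos: [0.537, -0.4348, 0.1005]
tcp_rot: [3.133, 0.179, 0.003]
wrist_force: [-0.3, -4.7, 2.6]
width: 0.152
```

>>> drive_tool:
  deltas:
    - {"hand": 0, "offset": [0, -0.15, -0.7], "angular": [0, 0, 0]}
    - {"hand": 0, "offset": [0, -0.15, -1.4], "angular": [0, 0, 0]}
    - {"hand": 0, "offset": [0, -0.15, -1.4], "angular": [0, 0, 0]}
    - {"hand": 0, "offset": [0, -0.15, -1.4], "angular": [0, 0, 0]}
  force: 80

```text
time: 7.85
tool_pos: [0.5371, -0.4349, 0.0884]
tcp_rot: [3.135, 0.18, 0.003]
wrist_force: [-3.5, 0.9, 15.3]
width: 0.144
```

>>> drive_tool:
  deltas:
    - {"hand": 0, "offset": [0, 0, 0], "angular": [0, 0, -10]}
    - {"hand": 0, "offset": [0, 0, 0], "angular": [0, 0, -20]}
    - {"hand": 0, "offset": [0, 0, 0], "angular": [0, 0, -30]}
    - {"hand": 0, "offset": [0, 0, 0], "angular": [0, 0, -40]}
    - {"hand": 0, "offset": [0, 0, 0], "angular": [0, 0, -50]}
    - {"hand": 0, "offset": [0, 0, 0], "angular": [0, 0, -58]}
    - {"hand": 0, "offset": [0, 0, 0], "angular": [0, 0, -61]}
    - {"hand": 0, "offset": [0, 0, 0], "angular": [0, 0, -61]}

```text
time: 8.85
tool_pos: [0.5372, -0.4355, 0.0885]
tcp_rot: [2.793, -1.436, 0.004]
wrist_force: [-3.8, -0.6, 14.4]
width: 0.138
```

```bash
python3 -c "
from h import *
from scipy.spatial.transform import Rotation as R
s=bot.read_state(); x=R.from_rotvec(s['tcp_rot']).as_matrix()[:,0]; print(np.degrees(np.arctan2(x[1],x[0])),s['tool_pos'],s['wrist_force'],s['torque'],s['width'],s['time'])"
```

```text
-54.40962809100466 [ 0.53716462 -0.4355446   0.0884609 ] [-3.7752555  -0.58075022 14.3944979 ] [0.01480863 0.53925636 0.32225033] 0.13755087021309417 8.85
```

>>> drive_tool:
  deltas:
    - {"hand": 0, "offset": [0, 0, 0.7], "angular": [0, 0, 0]}
    - {"hand": 0, "offset": [0, 0, 1.4], "angular": [0, 0, 0]}
    - {"hand": 0, "offset": [0, 0, 1.4], "angular": [0, 0, 0]}
    - {"hand": 1, "offset": [0, 0, 1.4], "angular": [0, 0, 0]}
    - {"hand": 1, "offset": [0, 0, 1.4], "angular": [0, 0, 0]}
    - {"hand": 1, "offset": [0, 0, 1.4], "angular": [0, 0, 0]}
    - {"hand": 1, "offset": [0, 0, 6], "angular": [0, 0, 0]}
    - {"hand": 1, "offset": [0, 0, 12], "angular": [0, 0, 0]}

```text
time: 9.85
tool_pos: [0.5347, -0.4329, 0.2028]
tcp_rot: [-2.792, 1.436, 0.01]
wrist_force: [0.3, -0.0, -0.1]
width: 1.0
```

>>> drive_tool:
  deltas:
    - {"hand": 1, "offset": [-6, -6, 6], "angular": [0, 0, 0]}
    - {"hand": 1, "offset": [-12, -12, 6], "angular": [0, 0, 0]}
    - {"hand": 1, "offset": [-16, -16, 6], "angular": [0, 0, 0]}
    - {"hand": 1, "offset": [-20, -20, 6], "angular": [0, 0, 0]}
    - {"hand": 1, "offset": [-20, -20, 6], "angular": [0, 0, 0]}

```text
time: 10.48
tool_pos: [0.3342, -0.6358, 0.2649]
tcp_rot: [-2.792, 1.439, 0.001]
wrist_force: [-0.3, -0.2, 0.1]
width: 1.003
```

```bash
python3 - <<'E'
from seg import *
T=cam("top");S=cam("scene");np.save("pics/T1.npy",T,allow_pickle=True);np.save("pics/S1.npy",S,allow_pickle=True)
s=bot.read_state(); print(s['tool_pos'],s['time'])
a=cv2.resize(T['frame'][155:203,428:484],None,fx=6,fy=6,interpolation=cv2.INTER_CUBIC)
b=cv2.resize(S['frame'][244:292,164:220],None,fx=6,fy=6,interpolation=cv2.INTER_CUBIC)
row=[]
C=dict(chisel=(342,166),driver=(315,221),knife=(404,187),awl=(383,158),rasp=(410,215),brush=(319,197))
for n,uv in C.items():
    ims=[]
    for c,ctr in((T,np.array(uv)),(S,pix(S,onz(T,uv,.015)))):
        r=tool(c,n,ctr); im=r[5].copy() if r else np.zeros((208,208,3),np.uint8)
        if r: k,_=cv2.findContours(r[4],cv2.RETR_EXTERNAL,cv2.CHAIN_APPROX_NONE); cv2.drawContours(im,k,-1,(255,255,0),1)
        print(n,r[:4] if r else None); ims.append(cv2.resize(im,(130,130)))
    row.append(np.vstack(ims))
g=np.hstack(row); t=np.hstack([a,b]); t=cv2.copyMakeBorder(t,0,0,0,g.shape[1]-t.shape[1],cv2.BORDER_CONSTANT)
cv2.imwrite("pics/d.png",cv2.convertScaleAbs(np.vstack([t,g]),alpha=1.5))
E
```

```text
[ 0.33194778 -0.63764339  0.26452778] 10.575
chisel (array([ 586. , -106.7]), 91.1, 27.9, -90.0)
chisel (array([ 584.1, -106.7]), 94.0, 30.7, 89.1)
driver (array([419.8, -28.6]), 87.2, 19.3, -78.8)
driver (array([417.3, -27.4]), 89.5, 23.3, -77.8)
knife (array([ 523.2, -296.3]), 75.5, 19.2, -74.6)
knife (array([ 523.1, -295.2]), 76.6, 19.4, -75.7)
awl (array([ 609.8, -231.1]), 75.5, 27.6, -84.8)
awl (array([ 617.1, -231.2]), 68.8, 15.7, -85.6)
rasp (array([ 435.8, -311.6]), 77.1, 21.9, -87.7)
rasp (array([ 435.8, -312.3]), 85.3, 39.3, -86.0)
brush (array([493.5, -37.7]), 83.6, 20.7, -81.6)
brush (array([492.2, -36.4]), 83.0, 22.5, -82.2)
```

View pics/d.png

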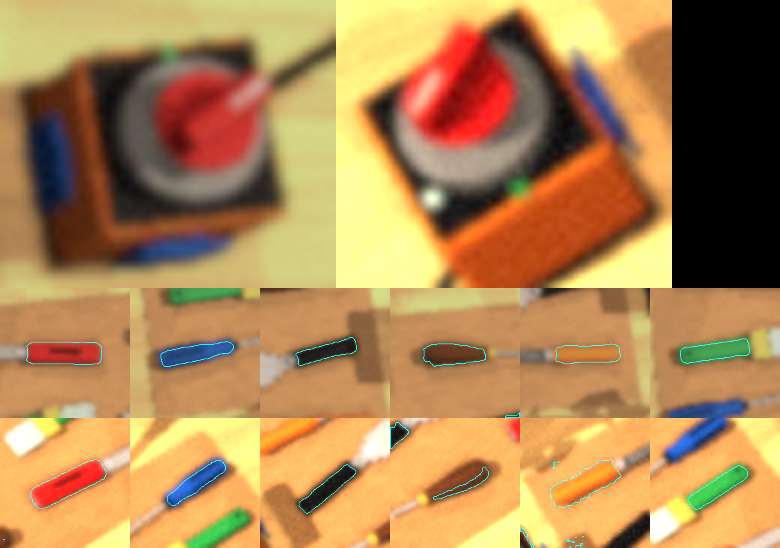

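Selector is now pointing at the white dot. The contours are sound for the chisel, driver, knife and brush. Next is the chisel.

>>> drive_tool:
  deltas:
    - {"hand": 1, "offset": [24.9, 53.4, 0], "angular": [0, 0, 144]}
    - {"hand": 1, "offset": [24.9, 53.4, 0], "angular": [0, 0, 144]}
    - {"hand": 1, "offset": [24.9, 53.4, 0], "angular": [0, 0, 144]}
    - {"hand": 1, "offset": [24.9, 53.4, 0], "angular": [0, 0, 144]}
    - {"hand": 1, "offset": [24.9, 53.4, 0], "angular": [0, 0, 144]}
    - {"hand": 1, "offset": [24.9, 53.4, 0], "angular": [0, 0, 144]}
    - {"hand": 1, "offset": [24.9, 53.4, 0], "angular": [0, 0, 144]}
    - {"hand": 1, "offset": [24.9, 53.4, 0], "angular": [0, 0, 144]}

```text
time: 11.58
tool_pos: [0.548, -0.1784, 0.2649]
tcp_rot: [-3.02, -0.863, 0.0]
wrist_force: [0.4, -1.1, 0.8]
width: 1.002
```

```bash
cat >> h.py <<'E'
from scipy.spatial.transform import Rotation as R
def st():
    s=bot.read_state(); x=R.from_rotvec(s['tcp_rot']).as_matrix()[:,0]
    print('xyz',(s['tool_pos']*1000).round(1),'yaw',np.degrees(np.arctan2(x[1],x[0])).round(1),'F',s['wrist_force'].round(1),'w',round(s['width'],3),'t',s['time'],'q6',s['q'][5].round(2)); return s
E
python3 -c "
from h import *
st()"
```

```text
xyz [ 548.  -178.4  264.9] yaw 31.9 F [ 0.4 -1.1  0.8] w 1.002 t 11.575 q6 0.66
```

>>> drive_tool:
  deltas:
    - {"hand": 1, "offset": [3.7, 7.75, -5], "angular": [0, 0, 57.8]}
    - {"hand": 1, "offset": [3.7, 7.75, -10], "angular": [0, 0, 57.8]}
    - {"hand": 1, "offset": [3.7, 7.75, -15], "angular": [0, 0, 57.8]}
    - {"hand": 1, "offset": [3.7, 7.75, -18], "angular": [0, 0, 57.8]}
    - {"hand": 1, "offset": [3.7, 7.75, -20], "angular": [0, 0, 57.8]}
    - {"hand": 1, "offset": [3.7, 7.75, -22], "angular": [0, 0, 57.8]}
    - {"hand": 1, "offset": [3.7, 7.75, -22], "angular": [0, 0, 57.8]}
    - {"hand": 1, "offset": [3.7, 7.75, -22], "angular": [0, 0, 57.8]}

```text
time: 12.58
tool_pos: [0.5849, -0.1036, 0.0457]
tcp_rot: [2.236, 2.207, 0.001]
wrist_force: [-0.2, -0.9, -0.4]
width: 0.998
```

```bash
python3 -c "
from h import *
st()"
```

```text
xyz [ 584.9 -103.6   45.7] yaw 89.2 F [-0.2 -0.9 -0.4] w 0.998 t 12.575 q6 -0.2
```

>>> drive_tool:
  deltas:
    - {"hand": 1, "offset": [0, 0.2, -4], "angular": [0, 0, 0.4]}
    - {"hand": 1, "offset": [0, 0.2, -6], "angular": [0, 0, 0.4]}
    - {"hand": 1, "offset": [0, 0.2, -7], "angular": [0, 0, 0.4]}
    - {"hand": 1, "offset": [0, 0.2, -7.2], "angular": [0, 0, 0.4]}
    - {"hand": 1, "offset": [0, 0.2, -7.2], "angular": [0, 0, 0.4]}
  force: 60

```text
time: 13.2
tool_pos: [0.5854, -0.1022, -0.026]
tcp_rot: [2.227, 2.215, 0.001]
wrist_force: [0.2, -0.8, 0.4]
width: 1.0
```

>>> drive_tool:
  deltas:
    - {"hand": 0, "offset": [0, 0, 0], "angular": [0, 0, 0]}
    - {"hand": 0, "offset": [0, 0, 0], "angular": [0, 0, 0]}
    - {"hand": 0, "offset": [0, 0, 0], "angular": [0, 0, 0]}
    - {"hand": 0, "offset": [0, 0, 0], "angular": [0, 0, 0]}
    - {"hand": 0, "offset": [0, 0, 0], "angular": [0, 0, 0]}

```text
time: 13.82
tool_pos: [0.5853, -0.1021, -0.0262]
tcp_rot: [2.226, 2.215, 0.001]
wrist_force: [0.9, -0.6, 2.4]
width: 0.292
```

>>> drive_tool:
  deltas:
    - {"hand": 0, "offset": [0, 0, 3], "angular": [0, 0, 0]}
    - {"hand": 0, "offset": [0, 0, 8], "angular": [0, 0, 0]}
    - {"hand": 0, "offset": [0, 0, 12], "angular": [0, 0, 0]}
    - {"hand": 0, "offset": [-3, 25, 12], "angular": [0, 0, -91.5]}
    - {"hand": 0, "offset": [-6.9, 50.9, 12], "angular": [0, 0, -91.5]}
    - {"hand": 0, "offset": [-6.9, 50.9, 12], "angular": [0, 0, -91.5]}
    - {"hand": 0, "offset": [-6.9, 50.9, 12], "angular": [0, 0, -91.5]}
    - {"hand": 0, "offset": [-6.9, 50.9, 12], "angular": [0, 0, -91.5]}

```text
time: 14.82
tool_pos: [0.5457, 0.1884, 0.0926]
tcp_rot: [2.958, 1.057, -0.002]
wrist_force: [0.6, 0.3, -0.7]
width: 0.29
```

```bash
python3 -c "
from h import *
st()"
```

```text
xyz [545.7 188.4  92.6] yaw 39.3 F [ 0.6  0.3 -0.7] w 0.29 t 14.825 q6 1.17
```

>>> drive_tool:
  deltas:
    - {"hand": 0, "offset": [-3, 21.9, 0], "angular": [0, 0, -41.2]}
    - {"hand": 0, "offset": [-3, 21.9, 0], "angular": [0, 0, -41.2]}
    - {"hand": 0, "offset": [-3, 21.9, 0], "angular": [0, 0, -41.2]}
    - {"hand": 0, "offset": [-3, 21.9, 0], "angular": [0, 0, -41.2]}
    - {"hand": 0, "offset": [-3, 21.9, 0], "angular": [0, 0, -41.2]}
    - {"hand": 0, "offset": [-3, 21.9, 0], "angular": [0, 0, -41.2]}
    - {"hand": 0, "offset": [-3, 21.9, 0], "angular": [0, 0, -41.2]}

```text
time: 15.7
tool_pos: [0.5167, 0.4043, 0.0927]
tcp_rot: [3.14, -0.043, -0.001]
wrist_force: [0.1, 0.3, -0.8]
width: 0.289
```

```bash
python3 - <<'E'
from seg import *
s=st(); S=cam("scene");T=cam("top")
X=[.511,.407,s['tool_pos'][2]+.04]
p=pix(S,X); q=pix(T,X); print(p,q,X)
r=tool(S,'chisel',p,z=X[2],r=30); print(r[:4] if r else r)
f=lambda c,p,w:cv2.resize(c['frame'][max(0,int(p[1])-w):int(p[1])+w,max(0,int(p[0])-w):int(p[0])+w],(400,400),interpolation=cv2.INTER_CUBIC)
cv2.imwrite("pics/e.png",cv2.convertScaleAbs(np.hstack([f(S,p,45),f(T,q,45)]),alpha=1.5))
E
```

```text
xyz [516.7 404.3  92.7] yaw -1.6 F [ 0.1  0.3 -0.8] w 0.289 t 15.7 q6 2.22
[439.01767527 125.9271178 ] [153.69299587 182.95337707] [0.511, 0.407, np.float64(0.13273032961376244)]
(array([530.8, 407.5]), 48.7, 43.2, 7.2)
```

View pics/e.png

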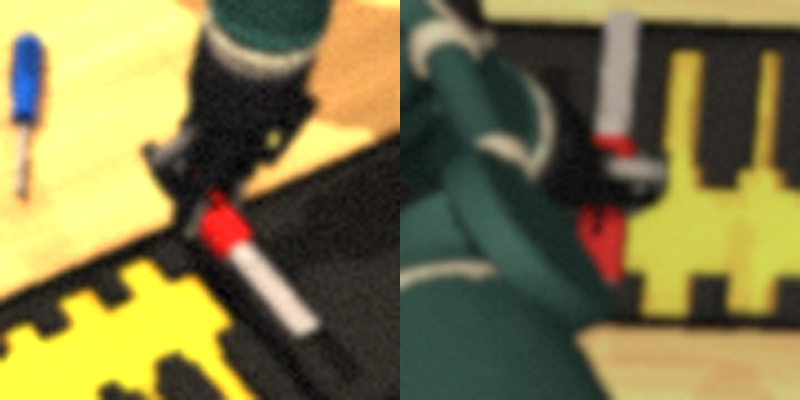

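```bash
python3 - <<'E'
from h import *
T=np.load("pics/T1.npy",allow_pickle=True).item();S=np.load("pics/S1.npy",allow_pickle=True).item()
t=lambda p:((p[0]-400)/4.444+108,p[1]/4.444+137)
s=lambda p:(p[0]/4.444+394,p[1]/4.444+80)
for n,p in dict(tip=(622,12),bladebase=(614,134),blademid=(617,75)).items(): print('T',n,(onz(T,t(p),.1327)*1000).round(1))
for n,p in dict(tip=(308,330),base=(240,250)).items(): print('S',n,(onz(S,s(p),.1327)*1000).round(1))
E
```

```text
T tip [631.2 402.5 132.7]
T bladebase [554.5 403.  132.7]
T blademid [591.4 403.3 132.7]
S tip [633.5 403.9 132.7]
S base [557.  406.1 132.7]
```

>>> drive_tool:
  deltas:
    - {"hand": 0, "offset": [0.1, 0.3, -3], "angular": [0, 0, -0.3]}
    - {"hand": 0, "offset": [0.1, 0.3, -7.5], "angular": [0, 0, -0.3]}
    - {"hand": 0, "offset": [0.1, 0.3, -8.5], "angular": [0, 0, -0.3]}
    - {"hand": 0, "offset": [0.1, 0.3, -8.5], "angular": [0, 0, -0.3]}

```text
time: 16.3
tool_pos: [0.5175, 0.4079, 0.0078]
tcp_rot: [3.14, -0.052, -0.002]
wrist_force: [0.5, -0.3, -1.0]
width: 0.287
```

```bash
python3 -c "
from h import *
st()"
```

```text
xyz [517.5 407.9   7.8] yaw -1.9 F [ 0.5 -0.3 -1. ] w 0.287 t 16.3 q6 2.23
```

Aligned. Lower the rest of the way and release with a partial opening.

>>> drive_tool:
  deltas:
    - {"hand": 0, "offset": [0, -0.05, -1], "angular": [0, 0, 0]}
    - {"hand": 0, "offset": [0, -0.05, -2], "angular": [0, 0, 0]}
    - {"hand": 0, "offset": [0, -0.05, -2.8], "angular": [0, 0, 0]}
    - {"hand": 0, "offset": [0, -0.05, -3.2], "angular": [0, 0, 0]}
    - {"hand": 0, "offset": [0, -0.05, -3.2], "angular": [0, 0, 0]}

```text
time: 16.92
tool_pos: [0.5173, 0.4081, -0.0244]
tcp_rot: [3.141, -0.051, -0.001]
wrist_force: [0.6, 0.4, -0.5]
width: 0.292
```

>>> drive_tool:
  deltas:
    - {"hand": 0.5, "offset": [0, 0, 0], "angular": [0, 0, 0]}
    - {"hand": 0.5, "offset": [0, 0, 0], "angular": [0, 0, 0]}
    - {"hand": 0.5, "offset": [0, 0, 0], "angular": [0, 0, 0]}
    - {"hand": 0.5, "offset": [0, 0, 3], "angular": [0, 0, 0]}
    - {"hand": 0.5, "offset": [0, 0, 8], "angular": [0, 0, 0]}
    - {"hand": 0.5, "offset": [0, 0, 14], "angular": [0, 0, 0]}
    - {"hand": 1, "offset": [-3, -6, 16], "angular": [0, 0, 0]}
    - {"hand": 1, "offset": [-7, -12, 16], "angular": [0, 0, 0]}

```text
time: 17.92
tool_pos: [0.4587, 0.3027, 0.1391]
tcp_rot: [-3.138, 0.05, -0.009]
wrist_force: [0.1, -0.7, -0.6]
width: 0.903
```

>>> drive_tool:
  deltas:
    - {"hand": 1, "offset": [-2.8, -32.1, 0], "angular": [0, 0, 103.7]}
    - {"hand": 1, "offset": [-2.8, -32.1, 0], "angular": [0, 0, 103.7]}
    - {"hand": 1, "offset": [-2.8, -32.1, 0], "angular": [0, 0, 103.7]}
    - {"hand": 1, "offset": [-2.8, -32.1, 0], "angular": [0, 0, 103.7]}
    - {"hand": 1, "offset": [-2.8, -32.1, 0], "angular": [0, 0, 103.7]}
    - {"hand": 1, "offset": [-2.8, -32.1, -3], "angular": [0, 0, 103.7]}
    - {"hand": 1, "offset": [-2.8, -32.1, -6], "angular": [0, 0, 103.7]}
    - {"hand": 1, "offset": [-2.8, -32.1, -8], "angular": [0, 0, 103.7]}

```text
time: 18.92
tool_pos: [0.428, -0.0195, 0.0547]
tcp_rot: [-2.442, -1.975, 0.001]
wrist_force: [-0.7, -0.3, -0.1]
width: 1.001
```

```bash
python3 -c "
from h import *
st()"
```

```text
xyz [428.  -19.5  54.7] yaw 77.9 F [-0.7 -0.3 -0.1] w 1.001 t 18.925 q6 0.11
```

>>> drive_tool:
  deltas:
    - {"hand": 1, "offset": [-0.8, -1.4, -2], "angular": [0, 0, 23.9]}
    - {"hand": 1, "offset": [-0.8, -1.4, -2], "angular": [0, 0, 23.9]}
    - {"hand": 1, "offset": [-0.8, -1.4, -4], "angular": [0, 0, 23.9]}
    - {"hand": 1, "offset": [-0.8, -1.4, -7], "angular": [0, 0, 23.9]}
    - {"hand": 1, "offset": [-0.8, -1.4, -8.1], "angular": [0, 0, 23.9]}
    - {"hand": 1, "offset": [-0.8, -1.4, -8.1], "angular": [0, 0, 23.9]}

```text
time: 19.68
tool_pos: [0.4202, -0.0325, -0.0257]
tcp_rot: [-1.985, -2.433, 0.001]
wrist_force: [-0.4, -0.6, -0.1]
width: 1.002
```

```bash
python3 -c "
from h import *
st()"
```

```text
xyz [420.2 -32.5 -25.7] yaw 101.6 F [-0.4 -0.6 -0.1] w 1.002 t 19.675 q6 -0.34
```

>>> drive_tool:
  deltas:
    - {"hand": 0, "offset": [0, 0, 0], "angular": [0, 0, 0]}
    - {"hand": 0, "offset": [0, 0, 0], "angular": [0, 0, 0]}
    - {"hand": 0, "offset": [0, 0, 0], "angular": [0, 0, 0]}
    - {"hand": 0, "offset": [0, 0, 0], "angular": [0, 0, 0]}
    - {"hand": 0, "offset": [0, 0, 0], "angular": [0, 0, 0]}
    - {"hand": 0, "offset": [0, 0, 0], "angular": [0, 0, 0]}

```text
time: 20.42
tool_pos: [0.4219, -0.0328, -0.0245]
tcp_rot: [1.985, 2.433, 0.001]
wrist_force: [-0.1, 0.4, 6.9]
width: 0.29
```

```bash
python3 -c "
from h import *
st()"
```

```text
xyz [421.9 -32.8 -24.5] yaw 101.6 F [-0.1  0.4  6.9] w 0.29 t 20.425 q6 -0.34
```

>>> drive_tool:
  deltas:
    - {"hand": 0, "offset": [0, 0, 3], "angular": [0, 0, 0]}
    - {"hand": 0, "offset": [0, 0, 8], "angular": [0, 0, 0]}
    - {"hand": 0, "offset": [0, 0, 12], "angular": [0, 0, 10]}
    - {"hand": 0, "offset": [9.5, 38.4, 12], "angular": [0, 0, 76.5]}
    - {"hand": 0, "offset": [9.5, 38.4, 12], "angular": [0, 0, 76.5]}
    - {"hand": 0, "offset": [9.5, 38.4, 12], "angular": [0, 0, 76.5]}
    - {"hand": 0, "offset": [9.5, 38.4, 12], "angular": [0, 0, 76.5]}
    - {"hand": 0, "offset": [9.5, 38.4, 12], "angular": [0, 0, 76.5]}

```text
time: 21.42
tool_pos: [0.4955, 0.2725, 0.094]
tcp_rot: [-0.391, -3.116, 0.001]
wrist_force: [1.3, -1.0, -0.6]
width: 0.294
```

```bash
python3 -c "
from h import *
st()"
```

```text
xyz [495.5 272.5  94. ] yaw 165.7 F [ 1.3 -1.  -0.6] w 0.294 t 21.425 q6 -0.86
```

>>> drive_tool:
  deltas:
    - {"hand": 0, "offset": [2, 7.9, 0], "angular": [0, 0, 12.4]}
    - {"hand": 0, "offset": [2, 7.9, 0], "angular": [0, 0, 12.4]}
    - {"hand": 0, "offset": [2, 7.9, 0], "angular": [0, 0, 12.4]}
    - {"hand": 0, "offset": [2, 7.9, -4], "angular": [0, 0, 12.4]}
    - {"hand": 0, "offset": [2, 7.9, -7.5], "angular": [0, 0, 12.4]}
    - {"hand": 0, "offset": [2, 7.9, -7.5], "angular": [0, 0, 12.4]}
    - {"hand": 0, "offset": [2, 7.9, -7.5], "angular": [0, 0, 12.4]}

```text
time: 22.3
tool_pos: [0.5164, 0.3488, 0.0207]
tcp_rot: [0.066, 3.14, 0.0]
wrist_force: [0.8, -0.3, -0.4]
width: 0.294
```

```bash
python3 - <<'E'
from seg import *
s=st(); S=cam("scene");T=cam("top")
X=[.552,.35,s['tool_pos'][2]+.041]
p=pix(S,X); q=pix(T,X); print(p,q,X)
f=lambda c,p,w:cv2.resize(c['frame'][int(p[1])-w:int(p[1])+w,int(p[0])-w:int(p[0])+w],(400,400),interpolation=cv2.INTER_CUBIC)
cv2.imwrite("pics/f.png",cv2.convertScaleAbs(np.hstack([f(S,p,40),f(T,q,40)]),alpha=1.5))
E
```

```text
xyz [516.4 348.8  20.7] yaw 177.6 F [ 0.8 -0.3 -0.4] w 0.294 t 22.3 q6 -0.97
[427.99161145 156.27923547] [183.82774978 173.36174191] [0.552, 0.35, np.float64(0.06174668717285095)]
```

View pics/f.png

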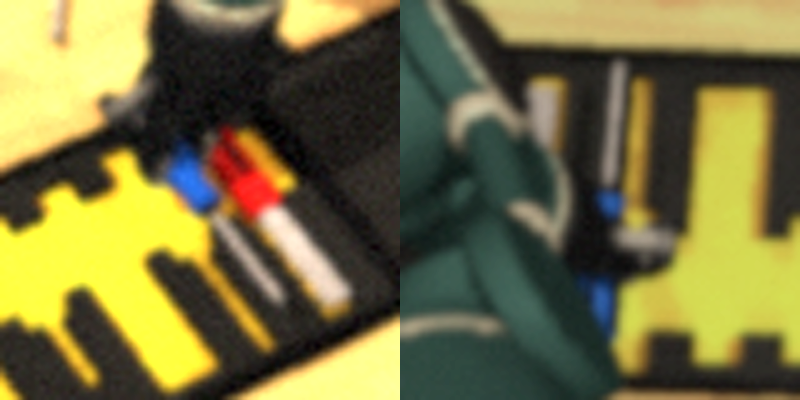

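```bash
python3 - <<'E'
from h import *
T=np.load("pics/T1.npy",allow_pickle=True).item();S=np.load("pics/S1.npy",allow_pickle=True).item()
t=lambda p:((p[0]-400)/5+143-.4,p[1]/5+133-.4)
s=lambda p:(p[0]/5+387-.4,p[1]/5+116-.4)
for n,p in dict(tip=(621,60),base=(612,190)).items(): print('T',n,(onz(T,t(p),.0617)*1000).round(1))
for n,p in dict(tip=(282,304),base=(217,213)).items(): print('S',n,(onz(S,s(p),.0617)*1000).round(1))
E
```

```text
T tip [637.3 345.5  61.7]
T base [560.1 347.1  61.7]
S tip [636.  344.8  61.7]
S base [561.1 351.1  61.7]
```

>>> drive_tool:
  deltas:
    - {"hand": 0, "offset": [-0.25, 0.25, 0], "angular": [0, 0, 0.5]}
    - {"hand": 0, "offset": [-0.25, 0.25, -1.5], "angular": [0, 0, 0.5]}
    - {"hand": 0, "offset": [-0.25, 0.25, -2.5], "angular": [0, 0, 0.5]}
    - {"hand": 0, "offset": [-0.25, 0.25, -3.5], "angular": [0, 0, 0.5]}
    - {"hand": 0, "offset": [-0.25, 0.25, -4.3], "angular": [0, 0, 0.5]}
    - {"hand": 0, "offset": [-0.25, 0.25, -4.3], "angular": [0, 0, 0.5]}

```text
time: 23.15
tool_pos: [0.5136, 0.3523, -0.0234]
tcp_rot: [-0.049, -3.141, 0.0]
wrist_force: [0.6, -0.6, 3.3]
width: 0.292
```

```bash
python3 -c "
from h import *
st()"
```

```text
xyz [513.6 352.3 -23.4] yaw 178.2 F [ 0.6 -0.6  3.3] w 0.292 t 23.15 q6 -0.98
```

>>> drive_tool:
  deltas:
    - {"hand": 0.5, "offset": [0, 0, 0], "angular": [0, 0, 0]}
    - {"hand": 0.5, "offset": [0, 0, 0], "angular": [0, 0, 0]}
    - {"hand": 0.5, "offset": [0, 0, 0], "angular": [0, 0, 0]}
    - {"hand": 0.5, "offset": [0, 0, 4], "angular": [0, 0, 0]}
    - {"hand": 0.5, "offset": [0, 0, 10], "angular": [0, 0, 0]}
    - {"hand": 1, "offset": [-2, -39.5, 14], "angular": [0, 0, -80]}
    - {"hand": 1, "offset": [-2, -39.5, 14], "angular": [0, 0, -80]}
    - {"hand": 1, "offset": [-2, -39.5, 14], "angular": [0, 0, -80]}

```text
time: 24.15
tool_pos: [0.5039, 0.1644, 0.0962]
tcp_rot: [0.926, 3.001, 0.001]
wrist_force: [0.6, -0.9, 0.0]
width: 0.992
```

```bash
python3 -c "
from h import *
st()"
```

```text
xyz [503.9 164.4  96.2] yaw 145.7 F [ 0.6 -0.9  0. ] w 0.992 t 24.15 q6 -0.7
```

>>> drive_tool:
  deltas:
    - {"hand": 1, "offset": [-1, -20.6, 0], "angular": [0, 0, -47.5]}
    - {"hand": 1, "offset": [-1, -20.6, 0], "angular": [0, 0, -47.5]}
    - {"hand": 1, "offset": [-1, -20.6, 0], "angular": [0, 0, -47.5]}
    - {"hand": 1, "offset": [-1, -20.6, 0], "angular": [0, 0, -47.5]}
    - {"hand": 1, "offset": [-1, -20.6, -4.6], "angular": [0, 0, -47.5]}
    - {"hand": 1, "offset": [-1, -20.6, -4.6], "angular": [0, 0, -47.5]}
    - {"hand": 1, "offset": [-1, -20.6, -4.6], "angular": [0, 0, -47.5]}

```text
time: 25.02
tool_pos: [0.4942, -0.0399, 0.0503]
tcp_rot: [2.049, 2.381, 0.0]
wrist_force: [0.3, -0.2, 0.1]
width: 1.002
```

```bash
python3 -c "
from h import *
st()"
```

```text
xyz [494.2 -39.9  50.3] yaw 98.6 F [ 0.3 -0.2  0.1] w 1.002 t 25.025 q6 -0.28
```

>>> drive_tool:
  deltas:
    - {"hand": 1, "offset": [0, -0.3, -4], "angular": [0, 0, -0.4]}
    - {"hand": 1, "offset": [0, -0.3, -7], "angular": [0, 0, -0.4]}
    - {"hand": 1, "offset": [0, -0.3, -7.6], "angular": [0, 0, -0.4]}
    - {"hand": 0, "offset": [0, -0.3, -7.6], "angular": [0, 0, -0.4]}
    - {"hand": 0, "offset": [0, -0.3, -7.6], "angular": [0, 0, -0.4]}
    - {"hand": 0, "offset": [0, -0.3, -7.6], "angular": [0, 0, -0.4]}
    - {"hand": 0, "offset": [0, -0.3, -7.6], "angular": [0, 0, -0.4]}
    - {"hand": 0, "offset": [0, -0.3, -7.6], "angular": [0, 0, -0.4]}

```text
time: 26.02
tool_pos: [0.4955, -0.0433, -0.0251]
tcp_rot: [2.058, 2.371, 0.002]
wrist_force: [0.5, -0.2, 6.7]
width: 0.264
```

```bash
python3 -c "
from h import *
st()"
```

```text
xyz [495.5 -43.3 -25.1] yaw 98.1 F [ 0.5 -0.2  6.7] w 0.264 t 26.025 q6 -0.28
```

>>> drive_tool:
  deltas:
    - {"hand": 0, "offset": [0, 0, 3], "angular": [0, 0, 0]}
    - {"hand": 0, "offset": [0, 0, 8], "angular": [0, 0, 0]}
    - {"hand": 0, "offset": [0, 5, 10], "angular": [0, 0, 10]}
    - {"hand": 0, "offset": [1.5, 17, 10], "angular": [0, 0, 80]}
    - {"hand": 0, "offset": [1.5, 17, 10], "angular": [0, 0, 80]}
    - {"hand": 0, "offset": [1.5, 17, 10], "angular": [0, 0, 80]}
    - {"hand": 0, "offset": [1.5, 17, 10], "angular": [0, 0, 80]}
    - {"hand": 0, "offset": [1.5, 17, 10], "angular": [0, 0, 80]}

```text
time: 27.02
tool_pos: [0.5085, 0.1272, 0.0733]
tcp_rot: [-0.486, -3.103, 0.001]
wrist_force: [-0.7, 0.2, -0.8]
width: 0.262
```

```bash
python3 -c "
from h import *
st()"
```

```text
xyz [508.5 127.2  73.3] yaw 162.2 F [-0.7  0.2 -0.8] w 0.262 t 27.025 q6 -1.06
```

>>> drive_tool:
  deltas:
    - {"hand": 0, "offset": [0.1, 0, 0], "angular": [0, 0, 15.9]}
    - {"hand": 0, "offset": [0.1, 0, 0], "angular": [0, 0, 15.9]}
    - {"hand": 0, "offset": [0.1, 0, -3], "angular": [0, 0, 15.9]}
    - {"hand": 0, "offset": [0.1, 0, -5.3], "angular": [0, 0, 15.9]}
    - {"hand": 0, "offset": [0.1, 0, -5.3], "angular": [0, 0, 15.9]}
    - {"hand": 0, "offset": [0.1, 0, -5.3], "angular": [0, 0, 15.9]}

```text
time: 27.78
tool_pos: [0.5104, 0.127, 0.0212]
tcp_rot: [0.063, 3.14, 0.0]
wrist_force: [-0.7, -0.1, -0.5]
width: 0.263
```

```bash
cat > look.py <<'E'
from seg import *
import sys
# usage: look.py x y dz name : crops around point at TCP height+dz
x,y,dz,n=float(sys.argv[1]),float(sys.argv[2]),float(sys.argv[3]),sys.argv[4]
s=st(); S=cam("scene");T=cam("top"); X=[x,y,s['tool_pos'][2]+dz]
p=pix(S,X).astype(int); q=pix(T,X).astype(int); print('S0',p-40,'T0',q-40,'z',X[2])
f=lambda c,p,w:cv2.resize(c['frame'][p[1]-w:p[1]+w,p[0]-w:p[0]+w],(400,400),interpolation=cv2.INTER_CUBIC)
cv2.imwrite(f"pics/{n}.png",cv2.convertScaleAbs(np.hstack([f(S,p,40),f(T,q,40)]),alpha=1.5))
E
python3 look.py .545 .127 .037 g
```

```text
xyz [510.4 127.   21.2] yaw 177.7 F [-0.7 -0.1 -0.5] w 0.263 t 27.775 q6 -1.33
S0 [326 145] T0 [221 136] z 0.05819641993095722
```

View pics/g.png

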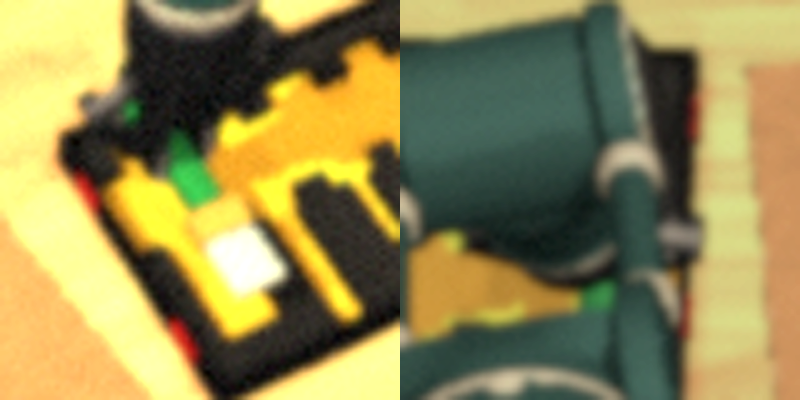

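```bash
python3 - <<'E'
from h import *
S=np.load("pics/S1.npy",allow_pickle=True).item()
s=lambda p:(p[0]/5+326-.4,p[1]/5+145-.4)
for n,p,z in (('tip',(260,284),.055),('tip',(260,284),.0582),('base',(200,205),.0582)): print(n,(onz(S,s(p),z)*1000).round(1))
E
```

```text
tip [607.4 125.9  55. ]
tip [608.8 124.6  58.2]
base [544.8 123.4  58.2]
```

>>> drive_tool:
  deltas:
    - {"hand": 0, "offset": [0, 0.05, -1.5], "angular": [0, 0, 0.4]}
    - {"hand": 0, "offset": [0, 0.05, -2.5], "angular": [0, 0, 0.4]}
    - {"hand": 0, "offset": [0, 0.05, -3.5], "angular": [0, 0, 0.4]}
    - {"hand": 0, "offset": [0, 0.05, -4.5], "angular": [0, 0, 0.4]}
    - {"hand": 0, "offset": [0, 0.05, -4.5], "angular": [0, 0, 0.4]}

```text
time: 28.5
tool_pos: [0.5102, 0.1274, -0.0246]
tcp_rot: [-0.052, -3.141, 0.0]
wrist_force: [-0.3, -0.0, 3.3]
width: 0.264
```

```bash
python3 -c "
from h import *
st()"
```

```text
xyz [510.2 127.4 -24.6] yaw 178.1 F [-0.3 -0.   3.3] w 0.264 t 28.5 q6 -1.34
```

>>> drive_tool:
  deltas:
    - {"hand": 0.45, "offset": [0, 0, 0], "angular": [0, 0, 0]}
    - {"hand": 0.45, "offset": [0, 0, 0], "angular": [0, 0, 0]}
    - {"hand": 0.45, "offset": [0, 0, 0], "angular": [0, 0, 0]}
    - {"hand": 0.45, "offset": [0, 0, 4], "angular": [0, 0, 0]}
    - {"hand": 0.45, "offset": [0, 0, 10], "angular": [0, 0, 0]}
    - {"hand": 1, "offset": [1, -41.4, 14], "angular": [0, 0, -73]}
    - {"hand": 1, "offset": [1, -41.4, 14], "angular": [0, 0, -73]}
    - {"hand": 1, "offset": [1, -41.4, 14], "angular": [0, 0, -73]}

```text
time: 29.5
tool_pos: [0.5146, -0.0607, 0.0944]
tcp_rot: [0.929, 3.0, 0.0]
wrist_force: [2.0, 0.3, -0.2]
width: 1.0
```

>>> drive_tool:
  deltas:
    - {"hand": 1, "offset": [0.6, -24, 0], "angular": [0, 0, -42]}
    - {"hand": 1, "offset": [0.6, -24, 0], "angular": [0, 0, -42]}
    - {"hand": 1, "offset": [0.6, -24, 0], "angular": [0, 0, -42]}
    - {"hand": 1, "offset": [0.6, -24, 0], "angular": [0, 0, -42]}
    - {"hand": 1, "offset": [0.6, -24, 0], "angular": [0, 0, -42]}
    - {"hand": 1, "offset": [0.6, -24, 0], "angular": [0, 0, -42]}

```text
time: 30.25
tool_pos: [0.52, -0.2988, 0.0932]
tcp_rot: [-1.936, -2.472, -0.0]
wrist_force: [-0.3, 0.8, 0.2]
width: 0.998
```

```bash
python3 - <<'E'
from seg import *
s=st(); S=cam("scene");T=cam("top")
for n,uv in dict(knife=(404,187),awl=(383,158),rasp=(410,215)).items():
    for c,ctr in((T,uv),(S,pix(S,onz(T,uv,.015)))):
        r=tool(c,n,ctr); print(n,c['n'],r[:4] if r else None)
for n,uv in dict(chisel=(511,407,.015),driver=(510,351,.017),brush=(503,127,.013)).items():
    for c in(T,S):
        r=tool(c,n,pix(c,np.array(uv)/[1000,1000,1]),z=uv[2],r=22); print(n,c['n'],r[:4] if r else None)
E
```

```text
xyz [ 520.  -298.8   93.2] yaw 103.9 F [-0.3  0.8  0.2] w 0.998 t 30.25 q6 -0.81
knife top (array([ 505.1, -292.5]), 122.7, 87.1, -0.0)
knife scene (array([ 522.9, -295. ]), 76.1, 19.2, -74.8)
awl top (array([ 608.6, -231.2]), 74.4, 24.9, -90.0)
awl scene (array([ 522.8, -266.6]), 32.2, 21.2, -24.3)
rasp top None
rasp scene (array([ 433.3, -329.5]), 52.0, 38.8, -80.8)
chisel top (array([511. , 412.3]), 92.6, 30.7, -2.5)
chisel scene (array([505.6, 414.5]), 100.3, 37.6, -0.5)
driver top (array([511.6, 357.7]), 90.1, 24.9, -0.2)
driver scene (array([503.6, 358.7]), 98.6, 27.5, -3.3)
brush top (array([506.8, 131.7]), 82.1, 23.8, -2.0)
brush scene (array([500.6, 132.5]), 85.1, 26.9, -2.1)
```

>>> drive_tool:
  deltas:
    - {"hand": 1, "offset": [0.1, 1.2, -2], "angular": [0, 0, 1]}
    - {"hand": 1, "offset": [0.1, 1.2, -7], "angular": [0, 0, 1]}
    - {"hand": 1, "offset": [0.1, 1.2, -11], "angular": [0, 0, 1]}
    - {"hand": 1, "offset": [0.1, 1.2, -11.9], "angular": [0, 0, 1]}
    - {"hand": 1, "offset": [0.1, 1.2, -11.9], "angular": [0, 0, 1]}

```text
time: 30.98
tool_pos: [0.5216, -0.2863, -0.0252]
tcp_rot: [-1.913, -2.491, 0.0]
wrist_force: [-0.5, -0.4, 0.8]
width: 0.999
```

>>> drive_tool:
  deltas:
    - {"hand": 0, "offset": [0, 0, 0], "angular": [0, 0, 0]}
    - {"hand": 0, "offset": [0, 0, 0], "angular": [0, 0, 0]}
    - {"hand": 0, "offset": [0, 0, 0], "angular": [0, 0, 0]}
    - {"hand": 0, "offset": [0, 0, 0], "angular": [0, 0, 0]}
    - {"hand": 0, "offset": [0, 0, 0], "angular": [0, 0, 0]}
    - {"hand": 0, "offset": [0, 0, 0], "angular": [0, 0, 0]}

```text
time: 31.72
tool_pos: [0.5223, -0.2878, -0.0243]
tcp_rot: [1.915, 2.489, 0.0]
wrist_force: [-0.0, -0.2, 5.6]
width: 0.24
```

```bash
python3 -c "
from h import *
st()"
```

```text
xyz [ 522.3 -287.8  -24.3] yaw 104.9 F [-0.  -0.2  5.6] w 0.24 t 31.725 q6 -0.8
```

>>> drive_tool:
  deltas:
    - {"hand": 0, "offset": [0, 0, 3], "angular": [0, 0, 0]}
    - {"hand": 0, "offset": [0, 0, 8], "angular": [0, 0, 0]}
    - {"hand": 0, "offset": [0, 3, 11], "angular": [0, 0, -10]}
    - {"hand": 0, "offset": [-0.5, 58.2, 11], "angular": [0, 0, -106.8]}
    - {"hand": 0, "offset": [-0.5, 58.2, 11], "angular": [0, 0, -106.8]}
    - {"hand": 0, "offset": [-0.5, 58.2, 11], "angular": [0, 0, -106.8]}
    - {"hand": 0, "offset": [-0.5, 58.2, 11], "angular": [0, 0, -106.8]}
    - {"hand": 0, "offset": [-0.5, 58.2, 11], "angular": [0, 0, -106.8]}

```text
time: 32.72
tool_pos: [0.5192, 0.0323, 0.0842]
tcp_rot: [-2.901, -1.205, 0.001]
wrist_force: [1.3, 0.0, -1.1]
width: 0.234
```

```bash
python3 -c "
from h import *
st()"
```

```text
xyz [519.2  32.3  84.2] yaw 45.1 F [ 1.3  0.  -1.1] w 0.234 t 32.725 q6 0.8
```

>>> drive_tool:
  deltas:
    - {"hand": 0, "offset": [-0.2, 26.3, 0], "angular": [0, 0, -47]}
    - {"hand": 0, "offset": [-0.2, 26.3, 0], "angular": [0, 0, -47]}
    - {"hand": 0, "offset": [-0.2, 26.3, 0], "angular": [0, 0, -47]}
    - {"hand": 0, "offset": [-0.2, 26.3, 0], "angular": [0, 0, -47]}
    - {"hand": 0, "offset": [-0.2, 26.3, -3], "angular": [0, 0, -47]}
    - {"hand": 0, "offset": [-0.2, 26.3, -6], "angular": [0, 0, -47]}
    - {"hand": 0, "offset": [-0.2, 26.3, -6], "angular": [0, 0, -47]}
    - {"hand": 0, "offset": [-0.2, 26.3, -6], "angular": [0, 0, -47]}

```text
time: 33.72
tool_pos: [0.5182, 0.2933, 0.0251]
tcp_rot: [3.141, -0.043, -0.0]
wrist_force: [1.4, 0.2, -0.2]
width: 0.241
```

```bash
python3 look.py .545 .295 .0355 k
```

```text
xyz [518.2 293.3  25.1] yaw -1.6 F [ 1.4  0.2 -0.2] w 0.241 t 33.725 q6 2.07
S0 [372 122] T0 [163 135] z 0.06055738269462834
```

View pics/k.png

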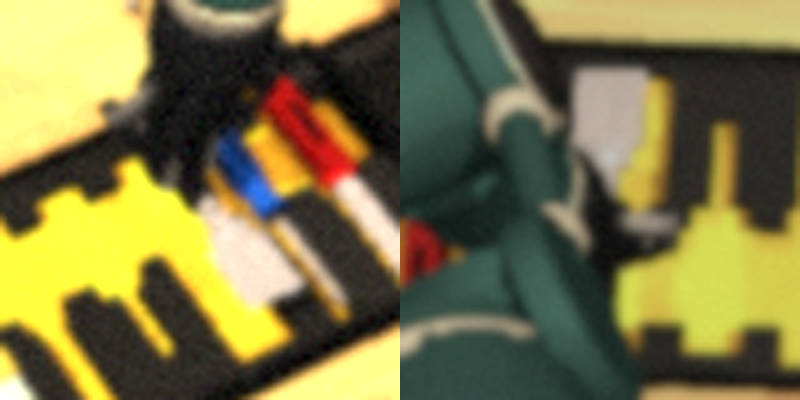

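```bash
python3 - <<'E'
from h import *
T=np.load("pics/T1.npy",allow_pickle=True).item();S=np.load("pics/S1.npy",allow_pickle=True).item()
t=lambda p:((p[0]-400)/5+163-.4,p[1]/5+135-.4)
s=lambda p:(p[0]/5+372-.4,p[1]/5+122-.4)
for p in((573,68),(649,68),(611,68)): print('T',(onz(T,t(p),.0606)*1000).round(1))
for p in((248,308),(302,288),(275,298)): print('S',(onz(S,s(p),.0606)*1000).round(1))
E
```

```text
T [627.  315.4  60.6]
T [627.1 271.6  60.6]
T [627.  293.5  60.6]
S [622.2 272.6  60.6]
S [626.9 309.8  60.6]
S [624.5 291.1  60.6]
```

>>> drive_tool:
  deltas:
    - {"hand": 0, "offset": [0.05, 0, -1.5], "angular": [0, 0, -0.3]}
    - {"hand": 0, "offset": [0.05, 0, -2.5], "angular": [0, 0, -0.3]}
    - {"hand": 0, "offset": [0.05, 0, -3.5], "angular": [0, 0, -0.3]}
    - {"hand": 0, "offset": [0.05, 0, -4.3], "angular": [0, 0, -0.3]}
    - {"hand": 0, "offset": [0.05, 0, -4.8], "angular": [0, 0, -0.3]}
    - {"hand": 0, "offset": [0.05, 0, -4.8], "angular": [0, 0, -0.3]}

```text
time: 34.58
tool_pos: [0.5187, 0.2937, -0.0232]
tcp_rot: [-3.141, 0.051, -0.0]
wrist_force: [0.9, -0.4, -0.6]
width: 0.234
```

```bash
python3 -c "
from h import *
st()"
```

```text
xyz [518.7 293.7 -23.2] yaw -1.9 F [ 0.9 -0.4 -0.6] w 0.234 t 34.575 q6 2.08
```

>>> drive_tool:
  deltas:
    - {"hand": 0.45, "offset": [0, 0, 0], "angular": [0, 0, 0]}
    - {"hand": 0.45, "offset": [0, 0, 0], "angular": [0, 0, 0]}
    - {"hand": 0.45, "offset": [0, 0, 0], "angular": [0, 0, 0]}
    - {"hand": 0.45, "offset": [0, 0, 4], "angular": [0, 0, 0]}
    - {"hand": 0.45, "offset": [0, 0, 10], "angular": [0, 0, 0]}
    - {"hand": 1, "offset": [-8.3, -59.7, 14], "angular": [0, 0, 93.7]}
    - {"hand": 1, "offset": [-8.3, -59.7, 14], "angular": [0, 0, 93.7]}
    - {"hand": 1, "offset": [-8.3, -59.7, 14], "angular": [0, 0, 93.7]}

```text
time: 35.58
tool_pos: [0.4942, 0.1157, 0.0892]
tcp_rot: [3.04, 0.791, 0.002]
wrist_force: [-0.1, 0.2, 0.0]
width: 0.999
```

```bash
python3 - <<'E'
from seg import *
s=st(); T=np.load("pics/T1.npy",allow_pickle=True).item()
f=lambda x,y:(x/4+285-.4,y/4+130-.4)
for n,p,z in(('rasp tip',(322,348),.015),('rasp orange0',(450,342),.015),('rasp butt',(558,340),.015),('awl butt',(340,110),.017),('awl front',(447,113),.017),('ferr',(462,113),.017),('awl tip',(510,114),.017)):
    print(n,(onz(T,f(*p),z)*1000).round(1))
E
```

```text
xyz [494.2 115.7  89.2] yaw 29.2 F [-0.1  0.2  0. ] w 0.999 t 35.575 q6 1.24
rasp tip [ 430.9 -176.    15. ]
rasp orange0 [ 435.2 -271.3   15. ]
rasp butt [ 436.7 -351.7   15. ]
awl butt [ 611.8 -193.2   17. ]
awl front [ 609.4 -274.4   17. ]
ferr [ 609.4 -285.8   17. ]
awl tip [ 608.6 -322.2   17. ]
```

>>> drive_tool:
  deltas:
    - {"hand": 1, "offset": [-5.9, -41.7, 0], "angular": [0, 0, 62.7]}
    - {"hand": 1, "offset": [-5.9, -41.7, 0], "angular": [0, 0, 62.7]}
    - {"hand": 1, "offset": [-5.9, -41.7, 0], "angular": [0, 0, 62.7]}
    - {"hand": 1, "offset": [-5.9, -41.7, 0], "angular": [0, 0, 62.7]}
    - {"hand": 1, "offset": [-5.9, -41.7, 0], "angular": [0, 0, 62.7]}
    - {"hand": 1, "offset": [-5.9, -41.7, 0], "angular": [0, 0, 62.7]}
    - {"hand": 1, "offset": [-5.9, -41.7, -4], "angular": [0, 0, 62.7]}
    - {"hand": 1, "offset": [-5.9, -41.7, -4], "angular": [0, 0, 62.7]}

```text
time: 36.58
tool_pos: [0.4347, -0.3023, 0.0481]
tcp_rot: [2.193, 2.249, -0.0]
wrist_force: [0.3, 0.4, 0.2]
width: 0.997
```

```bash
python3 - <<'E'
from seg import *
st(); S=cam("scene"); X=[.435,-.307,.015]
for v in (90,110,130):
    HS['rasp']=((6,200,v),(16,255,255),.024); r=tool(S,'rasp',pix(S,X)); print(v,r[:4] if r else r)
r=tool(S,'awl',pix(S,[.61,-.233,.017])); print(r[:4] if r else r)
E
```

```text
xyz [ 434.7 -302.3   48.1] yaw 91.4 F [0.3 0.4 0.2] w 0.997 t 36.575 q6 -0.68
90 (array([ 435.2, -311.3]), 78.3, 24.9, -89.1)
110 (array([ 435.2, -311.3]), 78.3, 24.9, -89.1)
130 (array([ 435.2, -311.3]), 78.3, 24.9, -89.1)
(array([ 617.9, -231.3]), 68.1, 10.1, 89.9)
```

>>> drive_tool:
  deltas:
    - {"hand": 1, "offset": [0, 0.1, -4], "angular": [0, 0, 0.3]}
    - {"hand": 1, "offset": [0, 0.1, -7], "angular": [0, 0, 0.3]}
    - {"hand": 1, "offset": [0, 0.1, -7.3], "angular": [0, 0, 0.3]}
    - {"hand": 0, "offset": [0, 0.1, -7.3], "angular": [0, 0, 0.3]}
    - {"hand": 0, "offset": [0, 0.1, -7.3], "angular": [0, 0, 0.3]}
    - {"hand": 0, "offset": [0, 0.1, -7.3], "angular": [0, 0, 0.3]}
    - {"hand": 0, "offset": [0, 0.1, -7.3], "angular": [0, 0, 0.3]}
    - {"hand": 0, "offset": [0, 0.1, -7.3], "angular": [0, 0, 0.3]}

```text
time: 37.62
tool_pos: [0.4366, -0.2996, -0.023]
tcp_rot: [2.185, 2.254, 0.001]
wrist_force: [0.2, 0.8, 6.6]
width: 0.267
```

```bash
python3 -c "
from h import *
st()"
```

```text
xyz [ 436.6 -299.6  -23. ] yaw 91.8 F [0.2 0.8 6.6] w 0.267 t 37.625 q6 -0.68
```

>>> drive_tool:
  deltas:
    - {"hand": 0, "offset": [0, 0, 3], "angular": [0, 0, 0]}
    - {"hand": 0, "offset": [0, 0, 8], "angular": [0, 0, 0]}
    - {"hand": 0, "offset": [0, 3, 11], "angular": [0, 0, -10]}
    - {"hand": 0, "offset": [7.9, 48.3, 11], "angular": [0, 0, -93.7]}
    - {"hand": 0, "offset": [7.9, 48.3, 11], "angular": [0, 0, -93.7]}
    - {"hand": 0, "offset": [7.9, 48.3, 11], "angular": [0, 0, -93.7]}
    - {"hand": 0, "offset": [7.9, 48.3, 11], "angular": [0, 0, -93.7]}
    - {"hand": 0, "offset": [7.9, 48.3, 11], "angular": [0, 0, -93.7]}

```text
time: 38.62
tool_pos: [0.4837, 0.0027, 0.0855]
tcp_rot: [3.001, 0.928, -0.0]
wrist_force: [0.2, -0.1, -0.9]
width: 0.27
```

```bash
python3 -c "
from h import *
st()"
```

```text
xyz [483.7   2.7  85.5] yaw 34.4 F [ 0.2 -0.1 -0.9] w 0.27 t 38.625 q6 0.93
```

>>> drive_tool:
  deltas:
    - {"hand": 0, "offset": [3, 17.9, 0], "angular": [0, 0, -36.3]}
    - {"hand": 0, "offset": [3, 17.9, 0], "angular": [0, 0, -36.3]}
    - {"hand": 0, "offset": [3, 17.9, 0], "angular": [0, 0, -36.3]}
    - {"hand": 0, "offset": [3, 17.9, 0], "angular": [0, 0, -36.3]}
    - {"hand": 0, "offset": [3, 17.9, -3], "angular": [0, 0, -36.3]}
    - {"hand": 0, "offset": [3, 17.9, -6], "angular": [0, 0, -36.3]}
    - {"hand": 0, "offset": [3, 17.9, -6], "angular": [0, 0, -36.3]}
    - {"hand": 0, "offset": [3, 17.9, -6], "angular": [0, 0, -36.3]}

```text
time: 39.62
tool_pos: [0.5144, 0.18, 0.0262]
tcp_rot: [-3.141, 0.044, -0.001]
wrist_force: [1.0, -0.3, -0.9]
width: 0.264
```

```bash
python3 look.py .545 .183 .038 r && python3 - <<'E'
import cv2; a=cv2.imread('pics/r.png'); print(a.shape)
E
```

```text
xyz [514.4 180.   26.2] yaw -1.6 F [ 1.  -0.3 -0.9] w 0.264 t 39.625 q6 1.89
S0 [342 136] T0 [202 135] z 0.06421049029236828
(400, 800, 3)
```

View pics/r.png

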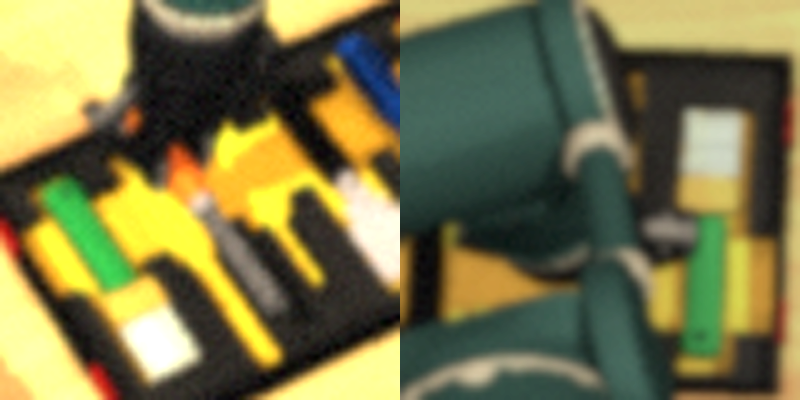

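```bash
python3 - <<'E'
from h import *
S=np.load("pics/S1.npy",allow_pickle=True).item()
s=lambda p:(p[0]/5+342-.4,p[1]/5+136-.4)
for p in((278,310),(205,205)): print('S',(onz(S,s(p),.0642)*1000).round(1))
E
```

```text
S [629.4 179.3  64.2]
S [546.1 182.8  64.2]
```

>>> drive_tool:
  deltas:
    - {"hand": 0, "offset": [0.1, 0.05, -1.5], "angular": [0, 0, -0.3]}
    - {"hand": 0, "offset": [0.1, 0.05, -2.5], "angular": [0, 0, -0.3]}
    - {"hand": 0, "offset": [0.1, 0.05, -3.5], "angular": [0, 0, -0.3]}
    - {"hand": 0, "offset": [0.1, 0.05, -4.3], "angular": [0, 0, -0.3]}
    - {"hand": 0, "offset": [0.1, 0.05, -4.8], "angular": [0, 0, -0.3]}
    - {"hand": 0, "offset": [0.1, 0.05, -4.8], "angular": [0, 0, -0.3]}

```text
time: 40.48
tool_pos: [0.5151, 0.1805, -0.022]
tcp_rot: [3.141, -0.052, -0.001]
wrist_force: [-1.8, -0.9, 3.2]
width: 0.269
```

```bash
python3 -c "
from h import *
st()"
```

```text
xyz [515.1 180.5 -22. ] yaw -1.9 F [-1.8 -0.9  3.2] w 0.269 t 40.475 q6 1.9
```

>>> drive_tool:
  deltas:
    - {"hand": 0.45, "offset": [0, 0, 0], "angular": [0, 0, 0]}
    - {"hand": 0.45, "offset": [0, 0, 0], "angular": [0, 0, 0]}
    - {"hand": 0.45, "offset": [0, 0, 0], "angular": [0, 0, 0]}
    - {"hand": 0.45, "offset": [0, 0, 4], "angular": [0, 0, 0]}
    - {"hand": 0.45, "offset": [0, 0, 10], "angular": [0, 0, 0]}
    - {"hand": 1, "offset": [9.4, -41.8, 14], "angular": [0, 0, 91.5]}
    - {"hand": 1, "offset": [9.4, -41.8, 14], "angular": [0, 0, 91.5]}
    - {"hand": 1, "offset": [9.4, -41.8, 14], "angular": [0, 0, 91.5]}

```text
time: 41.48
tool_pos: [0.5536, 0.0129, 0.0942]
tcp_rot: [3.049, 0.758, 0.002]
wrist_force: [0.2, 0.6, -0.2]
width: 0.998
```

```bash
python3 - <<'E'
from seg import *
st(); T=cam("top"); r=tool(T,'awl',(383,158)); print(r[:4] if r else r)
E
```

```text
xyz [553.6  12.9  94.2] yaw 27.9 F [ 0.2  0.6 -0.2] w 0.998 t 41.475 q6 1.06
(array([ 608.2, -231.5]), 75.3, 25.7, -90.0)
```

Awl still in place. Continue to it.

>>> drive_tool:
  deltas:
    - {"hand": 1, "offset": [5.5, -25, 0], "angular": [0, 0, 62]}
    - {"hand": 1, "offset": [5.5, -25, 0], "angular": [0, 0, 62]}
    - {"hand": 1, "offset": [5.5, -25, 0], "angular": [0, 0, 62]}
    - {"hand": 1, "offset": [5.5, -25, 0], "angular": [0, 0, 62]}
    - {"hand": 1, "offset": [5.5, -25, 0], "angular": [0, 0, 62]}
    - {"hand": 1, "offset": [5.5, -25, 0], "angular": [0, 0, 62]}
    - {"hand": 1, "offset": [5.5, -25, -4], "angular": [0, 0, 62]}
    - {"hand": 1, "offset": [5.5, -25, -4], "angular": [0, 0, 62]}

```text
time: 42.52
tool_pos: [0.6048, -0.2342, 0.0496]
tcp_rot: [-2.226, -2.206, 0.005]
wrist_force: [-0.5, 0.8, -0.0]
width: 1.005
```

```bash
python3 -c "
from h import *
st()"
```

```text
xyz [ 604.8 -234.2   49.6] yaw 89.5 F [-0.5  0.8 -0. ] w 1.005 t 42.525 q6 -0.4
```

>>> drive_tool:
  deltas:
    - {"hand": 1, "offset": [0.3, -0.3, -4], "angular": [0, 0, 0.4]}
    - {"hand": 1, "offset": [0.3, -0.3, -7], "angular": [0, 0, 0.4]}
    - {"hand": 1, "offset": [0.3, -0.3, -7.3], "angular": [0, 0, 0.4]}
    - {"hand": 0, "offset": [0.3, -0.3, -7.3], "angular": [0, 0, 0.4]}
    - {"hand": 0, "offset": [0.3, -0.3, -7.3], "angular": [0, 0, 0.4]}
    - {"hand": 0, "offset": [0.3, -0.3, -7.3], "angular": [0, 0, 0.4]}
    - {"hand": 0, "offset": [0.3, -0.3, -7.3], "angular": [0, 0, 0.4]}
    - {"hand": 0, "offset": [0.3, -0.3, -7.3], "angular": [0, 0, 0.4]}

```text
time: 43.52
tool_pos: [0.6126, -0.2393, -0.0176]
tcp_rot: [2.221, 2.218, 0.002]
wrist_force: [0.4, 1.1, 6.4]
width: 0.31
```

```bash
python3 -c "
from h import *
st()"
```

```text
xyz [ 612.6 -239.3  -17.6] yaw 89.9 F [0.4 1.1 6.4] w 0.31 t 43.525 q6 -0.41
```

>>> drive_tool:
  deltas:
    - {"hand": 0, "offset": [0, 0, 0], "angular": [0, 0, 0]}
    - {"hand": 0, "offset": [0, 0, 0], "angular": [0, 0, 0]}

```text
time: 43.78
tool_pos: [0.6126, -0.2394, -0.0177]
tcp_rot: [2.221, 2.218, 0.002]
wrist_force: [-0.0, 0.7, 6.5]
width: 0.309
```

```bash
python3 - <<'E'
from seg import *
s=st(); S=cam("scene")
for v in(60,75,90,105):
    HS['awl']=((165,60,0),(14,255,v),.028); r=tool(S,'awl',pix(S,[.611,-.233,.017]),r=20); print(r[:4] if r else r)
E
```

```text
xyz [ 612.6 -239.4  -17.7] yaw 89.9 F [-0.   0.7  6.5] w 0.309 t 43.775 q6 -0.41
(array([ 585.6, -211.3]), 59.9, 15.3, -32.2)
(array([ 599.4, -206.7]), 82.5, 27.0, -13.3)
(array([ 591.6, -232.9]), 92.7, 82.1, -8.6)
(array([ 592. , -232.3]), 94.0, 84.1, -8.0)
```

>>> drive_tool:
  deltas:
    - {"hand": 0, "offset": [0, 0, 3], "angular": [0, 0, 0]}
    - {"hand": 0, "offset": [0, 0, 8], "angular": [0, 0, 0]}
    - {"hand": 0, "offset": [0, 3, 11], "angular": [0, 0, 10]}
    - {"hand": 0, "offset": [-9.5, 47.6, 11], "angular": [0, 0, 88.2]}
    - {"hand": 0, "offset": [-9.5, 47.6, 11], "angular": [0, 0, 88.2]}
    - {"hand": 0, "offset": [-9.5, 47.6, 11], "angular": [0, 0, 88.2]}
    - {"hand": 0, "offset": [-9.5, 47.6, 11], "angular": [0, 0, 88.2]}
    - {"hand": 0, "offset": [-9.5, 47.6, 11], "angular": [0, 0, 88.2]}

```text
time: 44.82
tool_pos: [0.5451, 0.0986, 0.0905]
tcp_rot: [-0.707, -3.061, -0.0]
wrist_force: [0.7, 0.1, -1.5]
width: 0.314
```

```bash
python3 -c "
from h import *
st()"
```

```text
xyz [545.1  98.6  90.5] yaw 154.0 F [ 0.7  0.1 -1.5] w 0.314 t 44.825 q6 -0.98
```

>>> drive_tool:
  deltas:
    - {"hand": 0, "offset": [-2.8, 13.9, 0], "angular": [0, 0, 24.1]}
    - {"hand": 0, "offset": [-2.8, 13.9, 0], "angular": [0, 0, 24.1]}
    - {"hand": 0, "offset": [-2.8, 13.9, 0], "angular": [0, 0, 24.1]}
    - {"hand": 0, "offset": [-2.8, 13.9, -3], "angular": [0, 0, 24.1]}
    - {"hand": 0, "offset": [-2.8, 13.9, -6], "angular": [0, 0, 24.1]}
    - {"hand": 0, "offset": [-2.8, 13.9, -6], "angular": [0, 0, 24.1]}
    - {"hand": 0, "offset": [-2.8, 13.9, -6], "angular": [0, 0, 24.1]}

```text
time: 45.7
tool_pos: [0.5187, 0.2355, 0.0312]
tcp_rot: [0.063, 3.14, 0.0]
wrist_force: [1.0, -0.1, -0.4]
width: 0.313
```

```bash
python3 look.py .545 .238 .0347 aw
```

```text
xyz [518.7 235.5  31.2] yaw 177.7 F [ 1.  -0.1 -0.4] w 0.313 t 45.7 q6 -1.15
S0 [357 128] T0 [182 135] z 0.06591354631816629
```

View pics/aw.png

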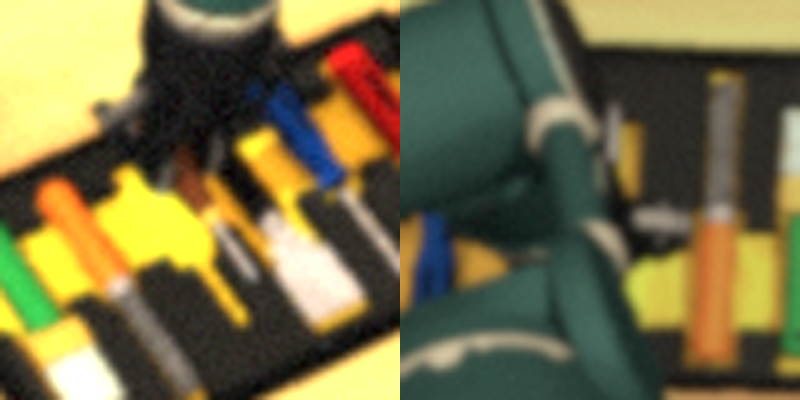

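```bash
python3 - <<'E'
from h import *
T=np.load("pics/T1.npy",allow_pickle=True).item();S=np.load("pics/S1.npy",allow_pickle=True).item()
t=lambda p:((p[0]-400)/5+182-.4,p[1]/5+135-.4)
s=lambda p:(p[0]/5+357-.4,p[1]/5+128-.4)
print('T',(onz(T,t((614,104)),.0659)*1000).round(1))
for p in((257,283),(209,210)): print('S',(onz(S,s(p),.0659)*1000).round(1))
E
```

```text
T [604.3 235.1  65.9]
S [607.6 233.1  65.9]
S [549.6 238.2  65.9]
```

>>> drive_tool:
  deltas:
    - {"hand": 0, "offset": [-0.3, 0.2, -1.5], "angular": [0, 0, 0.4]}
    - {"hand": 0, "offset": [-0.3, 0.2, -2.5], "angular": [0, 0, 0.4]}
    - {"hand": 0, "offset": [-0.3, 0.2, -3.5], "angular": [0, 0, 0.4]}
    - {"hand": 0, "offset": [-0.3, 0.2, -4.3], "angular": [0, 0, 0.4]}
    - {"hand": 0, "offset": [-0.3, 0.2, -4.8], "angular": [0, 0, 0.4]}
    - {"hand": 0, "offset": [-0.3, 0.2, -4.8], "angular": [0, 0, 0.4]}

```text
time: 46.55
tool_pos: [0.515, 0.2379, -0.0166]
tcp_rot: [-0.051, -3.141, 0.0]
wrist_force: [-4.0, -2.0, 6.1]
width: 0.309
```

```bash
python3 -c "
from h import *
st()"
```

```text
xyz [515.  237.9 -16.6] yaw 178.1 F [-4.  -2.   6.1] w 0.309 t 46.55 q6 -1.15
```

>>> drive_tool:
  deltas:
    - {"hand": 0.45, "offset": [0, 0, 0], "angular": [0, 0, 0]}
    - {"hand": 0.45, "offset": [0, 0, 0], "angular": [0, 0, 0]}
    - {"hand": 0.45, "offset": [0, 0, 0], "angular": [0, 0, 0]}
    - {"hand": 0.45, "offset": [0, 0, 4], "angular": [0, 0, 0]}
    - {"hand": 0.45, "offset": [0, 0, 10], "angular": [0, 0, 0]}
    - {"hand": 0.45, "offset": [-5, -20, 16], "angular": [0, 0, 0]}
    - {"hand": 0.45, "offset": [-10, -45, 20], "angular": [0, 0, 0]}
    - {"hand": 0.45, "offset": [-10, -60, 22], "angular": [0, 0, 0]}

```text
time: 47.55
tool_pos: [0.478, 0.0578, 0.1247]
tcp_rot: [0.049, 3.14, -0.0]
wrist_force: [1.1, -1.0, 0.6]
width: 0.451
```

>>> drive_tool:
  deltas:
    - {"hand": 0.5, "offset": [-5, -40, 8], "angular": [0, 0, 0]}
    - {"hand": 0.5, "offset": [-5, -40, 8], "angular": [0, 0, 0]}
    - {"hand": 0.5, "offset": [-5, -40, 8], "angular": [0, 0, 0]}
    - {"hand": 0.5, "offset": [-5, -40, 8], "angular": [0, 0, 0]}
    - {"hand": 0.5, "offset": [-5, -40, 8], "angular": [0, 0, 0]}
    - {"hand": 0.5, "offset": [-5, -40, 8], "angular": [0, 0, 0]}
    - {"hand": 0.5, "offset": [-5, -40, 8], "angular": [0, 0, 0]}

```text
time: 48.42
tool_pos: [0.4278, -0.3441, 0.2047]
tcp_rot: [0.054, 3.14, -0.002]
wrist_force: [0.1, 0.6, 0.6]
width: 0.499
```

```bash
python3 - <<'E'
from seg import *
st(); T=cam("top");S=cam("scene"); np.save("pics/T2.npy",T,allow_pickle=True);np.save("pics/S2.npy",S,allow_pickle=True)
a=cv2.resize(T['frame'][138:218,148:288],(560,320),interpolation=cv2.INTER_CUBIC)
b=cv2.resize(S['frame'][125:235,330:480],(368,270),interpolation=cv2.INTER_CUBIC)
c=cv2.resize(S['frame'][244:296,164:216],(270,270),interpolation=cv2.INTER_CUBIC)
bc=np.hstack([b,c]); a=cv2.copyMakeBorder(a,0,0,0,bc.shape[1]-a.shape[1],cv2.BORDER_CONSTANT)
cv2.imwrite("pics/end.png",cv2.convertScaleAbs(np.vstack([a,bc]),alpha=1.5))
for n,sl,dz in(('chisel',(511.3,407.4),.026),('driver',(510,351.5),.026),('knife',(512.2,295.3),.020),('awl',(510.9,239.3),.028),('rasp',(506.1,183.4),.024),('brush',(503.3,127.6),.022)):
    for c in(T,S):
        r=tool(c,n,pix(c,[sl[0]/1e3,sl[1]/1e3,dz]),z=dz,r=22)
        print(n,c['n'],(r[0]-sl).round(1) if r else None,r[1:4] if r else None)
E
```

```text
xyz [ 427.8 -344.1  204.7] yaw 178.0 F [0.1 0.6 0.6] w 0.499 t 48.425 q6 -2.26
chisel top [-2.   1.7] (92.1, 29.9, -1.2)
chisel scene [-0.4  0. ] (98.8, 36.2, -1.2)
driver top [-5.6 -5.3] (91.7, 24.0, 1.5)
driver scene [-5.9 -6.1] (97.6, 31.7, -1.8)
knife top [-15.4  -0.8] (127.9, 94.2, 89.9)
knife scene [-42.2  25.7] (134.1, 105.0, -62.6)
awl top [-1.7 -1.2] (69.7, 19.2, -2.3)
awl scene [-21.2  37. ] (99.7, 75.3, 87.0)
rasp top [-6.  0.] (81.9, 25.7, 1.4)
rasp scene [-4.9 -4. ] (84.4, 29.6, 0.3)
brush top [1.5 0.6] (82.9, 24.0, -5.9)
brush scene [ 0.4 -1.2] (87.1, 28.3, -7.9)
```

View pics/end.png

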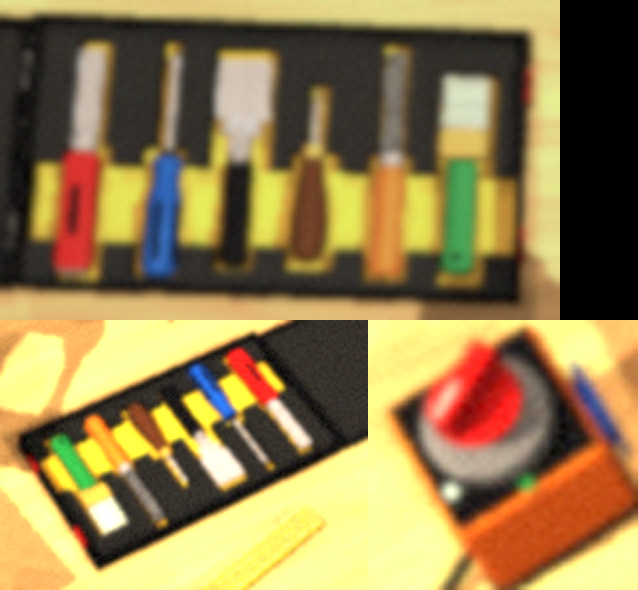

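```bash
python3 - <<'E'
from seg import *
T=np.load("pics/T2.npy",allow_pickle=True).item();S=np.load("pics/S2.npy",allow_pickle=True).item()
def ends(c,n,ctr,r=24,F=4):
    u,v=np.round(ctr).astype(int); lo,hi,h=HS[n]
    im=cv2.resize(c['frame'][v-r:v+r,u-r:u+r],None,fx=F,fy=F,interpolation=cv2.INTER_CUBIC); q=cv2.cvtColor(im,cv2.COLOR_BGR2HSV)
    m=cv2.inRange(q,lo,(180,)+hi[1:])|cv2.inRange(q,(0,)+lo[1:],hi) if lo[0]>hi[0] else cv2.inRange(q,lo,hi)
    m=cv2.morphologyEx(m,cv2.MORPH_CLOSE,np.ones((7,7))); k=max(cv2.findContours(m,0,1)[0],key=cv2.contourArea)
    m[:]=0; cv2.drawContours(m,[k],-1,255,-1); y,x=np.nonzero(m); P=np.c_[x,y]/F+[u-r,v-r]-.375
    mu=P.mean(0); a=np.linalg.svd(P-mu,full_matrices=False)[2][0]; w=pix(c,[.6,.3,.03])-pix(c,[.4,.3,.03])
    if a@w<0:a=-a
    s=(P-mu)@a; out=[]
    for f in(10,50,90):
        g=abs(s-np.percentile(s,f))<1.5; out.append(P[g].mean(0))
    return out
def tri(u,v):
    o1,d1=ray(T,u);o2,d2=ray(S,v); A=np.c_[d1,-d2]; k=np.linalg.lstsq(A,o2-o1,rcond=None)[0]; p,q=o1+k[0]*d1,o2+k[1]*d2
    return (p+q)/2*1e3,np.linalg.norm(p-q)*1e3
HS['rasp']=((6,180,90),(15,255,255),.024)
for n,sl,z in(('chisel',(511.3,407.4),.015),('driver',(510,351.5),.017),('rasp',(506.1,183.4),.016),('brush',(503.3,127.6),.013)):
    c3=[*np.array(sl)/1e3,z+.006]; E=[tri(a,b) for a,b in zip(ends(T,n,pix(T,c3)),ends(S,n,pix(S,c3)))]
    d=E[2][0]-E[0][0]; print(n,[e[0].round(1).tolist() for e in E],'gap',[e[1].round(1) for e in E],'yaw',np.degrees(np.arctan2(d[1],d[0])).round(1),'pitch',np.degrees(np.arcsin(d[2]/np.linalg.norm(d))).round(1))
E
```

```text
chisel [[472.4, 409.9, 25.6], [506.5, 406.7, 25.5], [545.8, 409.2, 17.9]] gap [np.float64(1.2), np.float64(1.8), np.float64(2.1)] yaw -0.6 pitch -6.0
driver [[467.2, 344.7, 28.1], [497.4, 343.9, 31.3], [538.1, 343.8, 24.2]] gap [np.float64(0.1), np.float64(0.9), np.float64(1.5)] yaw -0.7 pitch -3.1
rasp [[465.1, 182.0, 20.7], [487.9, 185.6, 22.2], [529.4, 182.4, 25.8]] gap [np.float64(1.4), np.float64(6.1), np.float64(6.5)] yaw 0.4 pitch 4.6
brush [[471.1, 130.9, 22.1], [502.6, 127.4, 23.2], [537.1, 127.2, 19.4]] gap [np.float64(0.9), np.float64(2.3), np.float64(1.5)] yaw -3.2 pitch -2.4
```

```bash
python3 - <<'E'
from h import *
T0=np.load("pics/top0.npy",allow_pickle=True).item();T=np.load("pics/T2.npy",allow_pickle=True).item();S0=np.load("pics/scene0.npy",allow_pickle=True).item();S=np.load("pics/S2.npy",allow_pickle=True).item()
def cl(b):
    b=b.astype(int); 
    if b[0]>b[2]+15: return 'B'
    if b[2]>60 and b[1]>60 and b[0]<.6*b[2]: return 'y'
    if b.max()<55: return '#'
    if b.min()>70: return 'w'
    if b[2]>60: return 'o'
    return '.'
for c0,c,(u0,u1,v0,v1) in((T0,T,(160,200,146,212)),):
    for v in range(v0,v1,2): print(v,''.join(cl(x) for x in c0['frame'][v,u0:u1]),''.join(cl(x) for x in c['frame'][v,u0:u1]))
for v,w in((178,'front'),(190,'mid'),(205,'butt')): pass
for z in(.017,.030):
  for dx in(-44,44):
    for nm,c in(('T',T),('S',S)):
      print(z,dx,nm,[pix(c,[(510+dx)/1e3,(351.5-.0324*dx+o)/1e3,z]).round(1).tolist() for o in(-13,13)])
E
```

```text
146 ######################################## ########################################
148 ##########oyyyo.##############..######## #########.yyyyy.##############oo.#######
150 #########yyyyyyyo############yyyyo###### #######.owwwwyyyo############yyyyo######
152 ########.yyyyyyyo############yyyyo###### #######owwwwwwyyo############yywwo######
154 ########oyyyyyyy.############yyyyo###### #######wwwwwwwoy.############oowwo######
156 ########yyyyyyyy.###########.yyyyo###### #######wwwwwwwoy#############oowwo######
158 ########yyyyyyyy############oyyyy.###### ######.wwwwwwwyo############.yoww.######
160 ########yyyyyyyo############yyyyy####### ######owwwwwwwyo############oywww#######
162 ########yyyyyyyo############yyyyy####### ######owwwwwwoyo############oywww#######
164 #######oyyyyyyyo############yyyyo####### ######wwwwwwwoy.############oywwo#######
166 #######yyyyyyyyo############yyyyo####### ######wwwwwwwoy.############oowwo#######
168 #######yyyyyyyy.###########.yyyyo####### ######wwwwwwwyo#############oowwo#######
170 #######yyyyyyyy############oyyyy.####### #####.wwwwwwwyo########
[... 1389 characters left out ...]
####
204 ##yyyyyyyyyyyo#######yyyyyyyyyyyo####### #ooooooooooyyo#######.ooBBBBBBBBB#######
206 ##yyyyyyyyyyyo#######.yyyyyyyyyyo####### ##ooyyyyyyyyyo########o.BBBBBBBB########
208 ####..ooyyyo############################ #######.oooo.###########################
210 ooooooooooo.############################ oooooooooooo.############...############
0.017 -44 T [[190.4, 205.0], [181.5, 205.0]]
0.017 -44 S [[407.5, 147.2], [413.9, 144.1]]
0.017 44 T [[192.7, 175.7], [183.9, 175.7]]
0.017 44 S [[422.6, 166.6], [429.1, 163.3]]
0.03 -44 T [[189.1, 204.5], [180.1, 204.5]]
0.03 -44 S [[408.0, 144.7], [414.5, 141.6]]
0.03 44 T [[191.5, 174.9], [182.6, 174.9]]
0.03 44 S [[423.3, 164.2], [429.8, 161.0]]
```

```bash
python3 - <<'E'
from h import *
T0=np.load("pics/top0.npy",allow_pickle=True).item();T=np.load("pics/T2.npy",allow_pickle=True).item()
def cl(b):
    b=b.astype(int)
    if b[1]>b[2]+25 and b[1]>b[0]+10: return 'G'
    if b[2]>60 and b[1]>.72*b[2] and b[0]<.6*b[2]: return 'y'
    if b.max()<45: return '#'
    if b.min()>60: return 'w'
    if b[2]>1.35*b[1]: return 'r'
    return '.'
for v in range(148,212,3): print(v,''.join(cl(x) for x in T0['frame'][v,198:280]),'|',''.join(cl(x) for x in T['frame'][v,198:280]))
E
```

```text
148 ################################################################################## | ##################################################################################
151 ####yyyyyyyyyyyyyyy.#########################yyyyyyyy.############################ | ####yyyyyyyyyyyyyyyy#########################.yyy..yy.############################
154 ####yyyyyyyyyyyyyyyy#########################yyyyyyyy.###########################r | ####wwwwwwwwwwwwwwyy.########################...www.y.###########################r
157 ###.yyyyyyyyyyyyyyyy#########################yyyyyyyy.######yyyyyyyyyyyyy..######r | ###.wwwwwwwwwwwwwwwy#########################..wwww...######.wwwwwwwwwww.y.######r
160 ###.yyyyyyyyyyyyyyyy#######.yyyy.############yyyyyyyy######.yyyyyyyyyyyyyyy.#####r | ###wwwwwwwwwwwwwww..#######.yyyyy############..www...######.wwwwwwwwwwwwwyy.#####r
163 ###yyyyyyyyyyyyyyyy.#######yyyyyy###########.yyyyyyyy######.yyyyyyyyyyyyyyy.#####r | ###wwwwwwwwwwwwwww..#######..wyyy.###########..www...######.wwwwwwwwwwwwwyy.#####r
166 ###yyyyyyyyyyyyyyyy.#######yyyyyy###########yyyyyyyy.######yyyyy
[... 1983 characters left out ...]
yyyyyyyyyrry
202 ###yyyyyyyyyyy.#####.yyyyyyyyyyyyy.#####yyyyyyyyyyyyy#####.yyyyyyyyyyyyy....##rrry | ###########.y.#######yyyyrrryyyyyy.#####yrrrrrrrrrryy.######GGGGGGGGyyyy.....###rr
205 ###.yyyyyyyyy.#######yyyyyyyyyyyy.######yyyyyyyyyyyy.#####.yyyyyyyyyyyy.#######yyy | ###..y........#######yyyyyyyyyyyy.######.rrrrrrrrrry.#######..GGGGGyyyy.########yy
208 ########################################.yyyyyyyyyy.######.yyyyyyyyyyyy########yyy | ########################################..yyyyyyyyy.######.yyyyyyyyyyy.#########yy
211 yyyyyyy.......###.....#########################################################.yy | yyyyyyy................#########################################################yy
```

```bash
python3 - <<'E'
from h import *
S=np.load("pics/S2.npy",allow_pickle=True).item();S0=np.load("pics/scene0.npy",allow_pickle=True).item()
def top(c):
    q=cv2.cvtColor(c['frame'][240:300,164:220],cv2.COLOR_BGR2HSV); m=((q[...,0]<5)|(q[...,0]>172))&(q[...,1]>150)&(q[...,2]>60)
    y,x=np.nonzero(m); return y.min()+240,x[y==y.min()].mean()+164
def exp(a,z):
    ax=np.array([.5368,-.434]); d=np.array([np.cos(a),np.sin(a)]); n=np.array([-d[1],d[0]])
    return min((pix(S,[*(ax+i*.023*d+j*.007*n),z]).tolist()[::-1] for i in(-1,1) for j in(-1,1)))
print('start',top(S0),exp(np.radians(6.5),.151),'| now',top(S),'up',exp(np.radians(-53.5),.151),'down',exp(np.radians(-53.5),.139))
q=cv2.absdiff(cv2.GaussianBlur(S['frame'][244:300,164:220],(3,3),0),cv2.GaussianBlur(np.load("pics/S1.npy",allow_pickle=True).item()['frame'][244:300,164:220],(3,3),0)); print('selector change since T1',q.mean().round(2))
st()
E
```

```text
start (np.int64(250), np.float64(179.0)) [247.43634116717905, 179.60669465822514] | now (np.int64(249), np.float64(185.0)) up [247.06320559193367, 183.73392487069157] down [248.99018746696305, 185.01365266694506]
selector change since T1 5.05
xyz [ 428.1 -344.9  204.9] yaw 177.9 F [ 0.7  1.6 -0.4] w 0.503 t 48.525 q6 -2.26
```

```bash
python3 -c "
from workcell import bot
print(bot.finish_job())"
```

```text
the job is handed in; nothing more can be done
None
```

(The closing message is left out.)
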